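# Level the pouring table and load it with sound test panels

### The job

Get the small levelling table ready for a varnish pour: push the loose knob back onto the bare foot screw, flat to flat, until it snaps fully home, and then turn the two foot knobs until the plate sits level, with the ball of its round level resting in the ring. Only then lay every whole test panel flat on the plate, primed face up, inside the lip and clear of the round level; put every panel with a broken-off corner in the scrap tray instead. Leave the eraser, the tin and the sanding block where they are.

Things in the scene. Friction and masses are not known exactly. Their poses are not given: they have to be found in the camera images.
- knob: loose black hand knob, 39 mm across and 24 mm tall, with two parallel flats 32 mm apart facing its +y and -y (grip it across these). Origin on its axis at its underside, z up. Below it has a blind bore, 18 mm wide and 20 mm deep, with one flat 4.3 mm from the axis on its +x side; a short aluminium pointer line on top also lies on the +x side. 50 to 80 g
- right_screw: bare foot screw, front right of the levelling table: upright steel D-shaft, 16 mm in diameter, 17 mm long, last 3 mm tapered, its one flat 3.5 mm from the axis facing this frame's +x. Origin on the axis, on the collar where the knob's underside rests, 42 mm above the bench. Clockwise from above lifts its corner 8 mm a turn; the screw itself does not rise. Needs 0.04 N m. Stops 4 rad either way of mid; level is near mid
- shaft_top (a point): top of the bare D-shaft, on its axis, 59 mm above the bench. A spring ball in the shaft's round side snaps into the bore: the knob goes on freely until its underside is 13 mm above the collar; about 8 N pushes it past the ball and it drops home. The knob then turns the screw with up to 0.4 rad of play either way. The shaft leans up to 2 degrees with the plate
- left_screw: foot screw, front left of the levelling table, with a knob of the same shape fixed on it: the knob's underside is at this origin (on the axis, 42 mm above the bench), its top 24 mm higher, its flats 32 mm apart facing this frame's +y and -y. Clockwise from above lifts its corner 8 mm a turn; 0.04 N m; stays where it is left; stops 4 rad either way of mid
- platform: the levelling table's aluminium plate, 134 x 220 mm, 7 mm thick, with a lip 4 mm high and 3 mm thick all round, on a fixed pivot at the back and the two foot screws at the front corners. x points to the back (away from the robot), y left, z is the plate's normal: level when z is vertical. Origin 34 mm below the centre of the top face
- platform_top (a point): centre of the plate's top face, about 34 mm above the bench; axes as the platform. Panels lie on this face: the room inside the lip is x -64 to 64 mm, y -107 to 107 mm, less the two knobs (at x -40, y 85 and -85 mm) and the round level
- left_corner (a point): point of the plate's top face at the left foot screw (x -40, y 85 mm from the centre); its height follows that screw
- right_corner (a point): point of the plate's top face at the right foot screw (x -40, y -85 mm); its height follows that screw
- pivot_corner (a point): point of the plate's top face over the fixed pivot (x 45, y 0 mm); its height stays. Lines from here to the two screws are square to each other and 120 mm long, so the plate is level when both screw corners are as high as this point
- dish_centre (a point): centre of the rim of the round ball level, a dish 34 mm in diameter and 9 mm high that stands on the plate at x 42, y 80 mm from the centre of its top
- ball_centre (a point): centre of the steel ball, 8 mm in diameter, in the ball level; it runs toward the low side, 1.2 mm for each 0.01 rad of tilt, and rests inside the thin dark ring (11 mm in diameter) in the middle of the dish when the plate is level
- scrap_tray_in (a point): centre of the inner floor of the open wooden scrap tray, outside 100 mm (x) by 120 mm (y) and 30 mm high, walls and floor 5 mm thick; fixed to the bench. x points away from the robot, z up
- panel_1: plywood test panel 40 x 40 x 10 mm with a white primed top face, all four corners whole; origin at the centre of its underside, z up, x and y along its edges; about 30 g. May be absent
- panel_2: plywood test panel 40 x 40 x 10 mm with a white primed top face, all four corners whole; origin at the centre of its underside, z up, x and y along its edges; about 30 g. May be absent
- panel_3: plywood test panel 40 x 40 x 10 mm with a white primed top face, all four corners whole; origin at the centre of its underside, z up, x and y along its edges; about 30 g. May be absent
- panel_4: REJECT: plywood test panel 40 x 40 x 10 mm, white primed top face, its +x +y corner broken off (18 to 19 mm missing from each of those two edges). Origin at the centre of the underside of the full square, z up, x and y along its edges. Grip it across the straight parts left opposite one another, 9 mm off the origin: across y at x -9 mm or across x at y -9 mm. May be absent
- panel_5: REJECT: plywood test panel 40 x 40 x 10 mm, white primed top face, its +x +y corner broken off (18 to 19 mm missing from each of those two edges). Origin at the centre of the underside of the full square, z up, x and y along its edges. Grip it across the straight parts left opposite one another, 9 mm off the origin: across y at x -9 mm or across x at y -9 mm. May be absent
- tube_wringer: green tube wringer on a wooden base, screwed to the bench, up to 121 mm high: keep clear of it. Its base covers x -56 to 56 mm, y -44 to 92 mm of this frame, 30 mm high; the crank sticks out to y -90 mm
- colour_box: closed wooden colour box on the bench behind the scrap tray, 64 mm high: keep clear of it. It covers x -80 to 80 mm, y -125 to 125 mm of this frame
- sanding_block: brown cork sanding block, 40 x 70 x 24 mm, a bystander; origin at the centre of its underside
- dipper_2: small round tin, 60 mm in diameter and 33 mm high, a bystander; origin at the centre of its underside
- putty_rubber: grey kneaded eraser, 26 x 42 x 12 mm, a bystander; origin at the centre of its underside

How it is judged (in metres and radians):
On the way, in this order (a step that is already met when the one before it is completed fails the run):
1. the loose knob is pushed fully home on the bare foot screw (z of knob in the frame of right_screw below 0.002 m and horizontal distance between knob and right_screw below 0.003 m and angle between the x axis of knob and the x axis of right_screw, either way round below 0.7 rad and angle between knob's own z axis and vertical below 0.15 rad), for 0.3 s.
2. the plate is level (all of step 1 and angle between platform's own z axis and vertical below 0.008 rad), for 0.5 s.
3. every whole panel that is present lies flat on the level plate (angle between platform's own z axis and vertical below 0.008 rad and x of panel_1 in the frame of platform_top between -0.05 and 0.05 m and y of panel_1 in the frame of platform_top between -0.093 and 0.093 m and z of panel_1 in the frame of platform_top between -0.003 and 0.003 m and angle between each of panel_1, panel_2, panel_3's own z axis and vertical below 0.05 rad and linear speed of each of panel_1, panel_2, panel_3 below 0.02 m/s and x of panel_2 in the frame of platform_top between -0.05 and 0.05 m and y of panel_2 in the frame of platform_top between -0.093 and 0.093 m and z of panel_2 in the frame of platform_top between -0.003 and 0.003 m and x of panel_3 in the frame of platform_top between -0.05 and 0.05 m and y of panel_3 in the frame of platform_top between -0.093 and 0.093 m and z of panel_3 in the frame of platform_top between -0.003 and 0.003 m), for 0.3 s.
At the end, for the whole second after the job is handed in: The knob sits fully home on the right foot screw (within 2 mm), the plate is level within 0.008 rad (0.46 degrees), every whole panel present lies flat, face up and still on the plate inside its lip, and every broken panel present lies in the scrap tray (all of step 1 and all of step 3 and x of panel_4 in the frame of scrap_tray_in between -0.042 and 0.042 m and y of panel_4 in the frame of scrap_tray_in between -0.052 and 0.052 m and z of panel_4 in the frame of scrap_tray_in between -0.004 and 0.024 m and linear speed of each of panel_4, panel_5 below 0.02 m/s and x of panel_5 in the frame of scrap_tray_in between -0.042 and 0.042 m and y of panel_5 in the frame of scrap_tray_in between -0.052 and 0.052 m and z of panel_5 in the frame of scrap_tray_in between -0.004 and 0.024 m); the robot touches nothing.
It fails at once if the sanding block is knocked more than 4 cm away (distance of sanding_block from where it was at the start of the episode above 0.04 m).
It fails at once if the tin is knocked more than 4 cm away (distance of dipper_2 from where it was at the start of the episode above 0.04 m).
It fails at once if the eraser is knocked more than 4 cm away (distance of putty_rubber from where it was at the start of the episode above 0.04 m).
Of panel_1, panel_2, panel_3, panel_4, panel_5 only 3 to 5 are there at a start; the rules pass over those that are not, and their reading is None.
At some moment in a run one of panel_1, panel_2, panel_3, panel_4, panel_5 may be knocked a few centimetres aside while the robot is not near it.
It also fails if it takes over 210 s, if anything falls off the work surface, if the arm or the gripper's body presses on something with over 40 N, if the wrist force passes 120 N, or if a joint passes its speed limit or range.

### The arm

A 6-joint arm with a two-finger parallel gripper is mounted at the origin on a cart in front of the work surface, level with it; the furniture and walls round the work are solid. World frame = base frame: x ahead of the robot, y to its left, z up, the work surface at z = 0. Lengths are in m, angles in degrees, forces in N, time in s.
With the tool pointing down it reaches from about 0.375 to 0.975 m from the base axis. Payload 3.8 kg.
Tool frame: the origin (TCP) lies at the very end of the fingers, on their centre line; the grasp point (between the pads) lies 19 mm behind it; z points along the fingers, y is the line along which they close (so a half turn about z gives the same grasp; the last joint's range is limited). The gripper opens to 85 mm and grips with 20 to 120 N. Pads are 22 mm wide; open, the fingers measure 114 mm over their backs; the gripper's body (76 mm by 85 mm) begins 54 mm behind the grasp point. The pads swing forward as they close: fully open they stand 13 mm farther back than shut.
Start: joints at [64.979, 15.12, 91.902, -0, 72.978, -2.114], TCP at [0.263, 0.622, 0.192] pointing down, gripper open.
Joint ranges: [-150.88, 150.88], [-54.13, 125.18], [17.81, 147.31], [-75.09, 255.09], [0, 152.58], [-146.25, 146.25]. Speed limits (degrees/s): [147.25, 147.25, 180, 180, 180, 180].

### API

Orientations are given as a 3x3 rotation matrix whose columns are the frame's x, y, z axes.
In Python, from station import ctrl gives the robot as it stands.
- The arm moves only by the tool drive_tool, never from a script. Its argument "motion" is a list of rows, each an object with "offset": the shift along the tool's x, y, z normalised to -1 to 1, where 1 is 0.3 m, a list of three; "spin": the turn about the tool's z normalised to -1 to 1, where 1 is 180 degrees. A call has 1 to 12 rows; each row is the pose to reach, as a shift and turn from the pose commanded when the call began, along the tool's axes at that moment, turning the shorter way round; what a row does not reach only later rows make up. A row lasts 1/10 s, in which the tool goes at most 50 mm and 8.59 degrees, less where a joint would pass 70% of its speed; a pose out of reach is approached as far as the arm can. A call with a number of a shift or a turn outside -1 to 1 is refused whole. A call with a gripper value outside its range is refused whole. "jaw" is the closure, from -1 (fully open) to 1 (shut), set as the call begins (left out, the last holds). The fingers move at their own pace and stop on an object; "grip_force" is the grip in N (left out, the last holds). Time passes only in rows, so rows that repeat a pose let the fingers close. It gives the time, the measured TCP pose, the force, the opening and the grip force at its end, in the units of the state.
- ctrl.get_state(): the state, without advancing time (a new reading comes with each control period).
- ctrl.capture(name): name is "side" or "top" or "wrist"; returns the picture (400x640x3 uint8, red, green, blue); there is no depth.
- ctrl.get_calibration(name): a dict with "fovy" (degrees; the focal length in pixels is half the picture's height over the tangent of half this angle, whatever the lens; pixels are square), "cx", "cy" (the principal point, pixels), "R" (3x3) and "t" (3): a world point X has camera coordinates R X + t; the wrist camera has in their place "T_tool_cam" (4x4, takes a point from camera to tool coordinates, whose origin is the TCP and whose axes are the flange's). Camera axes: x right, y down, z forward; pixel columns grow to the right and rows downward; lengths in m; the calibration is good to about 2 mm. A picture is of the moment at which its call begins: read the wrist's pose just before it. get_calibration takes no time and is no camera call.
- ctrl.sign_off(): hands the job in; it is judged then, once.
The state is a dict: "clock": time; "joint_pos": joint angles; "dq": joint speeds; "effort": joint torques, N m; "position": TCP position; "tool_rot": TCP orientation; "wrist_force": force on the tool from outside, world axes, zero at the start; "moment": the same for the moment, N m; "grip_width": opening from 0.0 (shut) to 1.0 (fully open); "grasp_force": force on a finger pad.
Only numpy, scipy, OpenCV 4.12 (cv2) and the standard library are available. Lean on these libraries where they do the work, as an engineer would, in place of code of your own. Each camera call takes 0.05 s, during which the arm holds its last target. There are 200 camera calls.

## Working session

There is one attempt and no reset: what is moved stays moved. The work goes in short steps, Python scripts to look and compute and a tool call to move; the robot and the scene stay as the last step left them, time stands still between calls to the robot, and variables do not carry over. Pictures are saved under pics/ and viewed, at most 14 in all, crops included, and the job is handed in when it is done.

Besides the shell and the picture viewer there is one more tool, called after "Call:" by a JSON object that holds its "method" and its "body". drive_tool: Moves the arm, as the interface text tells. Its arguments: {"type":"object","properties":{"motion":{"type":"array"},"jaw":{"type":"number"},"grip_force":{"type":"number"}},"required":["motion"]}

```bash
ls; mkdir -p pics; python3 - <<'E'
from station import ctrl
import cv2
for n in ("top","side"):
    c=ctrl.get_calibration(n); print(n,c)
    cv2.imwrite(f"pics/{n}0.png",ctrl.capture(n)[...,::-1])
print(ctrl.get_calibration("wrist"))
print(ctrl.get_state())
E
```

```text
pics
top {'fovy': 57.937324839597956, 'cx': 317.91358918257856, 'cy': 203.84478893376874, 'R': array([[ 0.02452591, -0.99945295,  0.02218721],
       [-0.99511127, -0.02653118, -0.09512964],
       [ 0.09566625, -0.0197456 , -0.9952176 ]]), 't': array([0.16830521, 0.53717222, 0.88692121])}
side {'fovy': 42.759657246832006, 'cx': 322.50554895917935, 'cy': 204.31039082323224, 'R': array([[-0.88737318, -0.46100074, -0.00686712],
       [-0.23043016,  0.45635382, -0.8594435 ],
       [ 0.39933793, -0.76106472, -0.51118461]]), 't': array([0.55585609, 0.08043908, 1.47498831])}
{'fovy': 70.28104846211072, 'cx': 316.549707426114, 'cy': 198.0725740586535, 'T_tool_cam': array([[ 2.29399398e-04, -9.49961693e-01, -3.12366338e-01,
         8.04601547e-02],
       [ 9.99999966e-01,  1.78256827e-04,  1.92281387e-04,
         1.30397154e-03],
       [-1.26978520e-04, -3.12366372e-01,  9.49961701e-01,
        -1.81697241e-01],
       [ 0.00000000e+00,  0.00000000e+00,  0.00000000e+00,
         1.00000000e+00]])}
{'clock': 0.1, 'joint_pos': array([ 6.49795497e+01,  1.51657668e+01,  9.19721444e+01, -2.24579544e-03,
        7.29785568e+01, -2.11275715e+00]), 'dq': array([ 0.11124522, -0.07821452, -0.22133959, -0.02908224,  0.01642873,
        0.05683671]), 'effort': array([ 9.75652874e-04, -5.16703963e+01, -3.68592918e+01,  8.67372751e-05,
        6.21595042e-03,  2.44041655e-05]), 'position': array([0.26243073, 0.62109956, 0.19098785]), 'tool_rot': array([[-9.21137615e-01,  3.89236192e-01, -8.25771873e-04],
       [ 3.89237066e-01,  9.21135742e-01, -1.85784084e-03],
       [ 3.75090915e-05, -2.03274810e-03, -9.99997933e-01]]), 'wrist_force': array([-0.68323407,  0.16065346,  0.09662571]), 'moment': array([-0.07793903, -0.01785216, -0.0075052 ]), 'grasp_force': 0.0, 'grip_width': 0.9996148324086767}
```

View pics/top0.png

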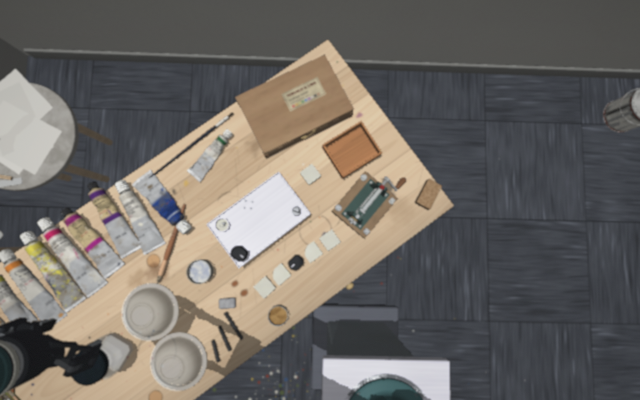

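View pics/side0.png

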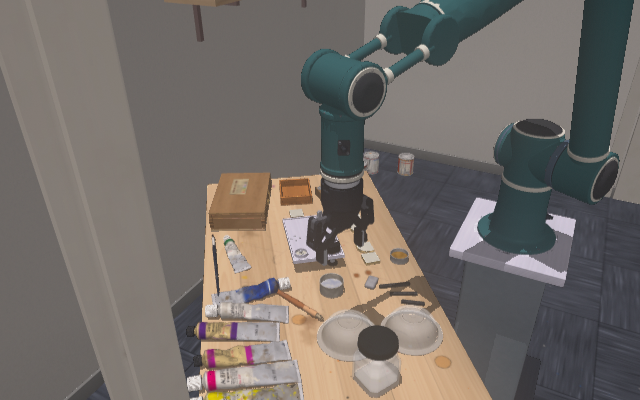

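```bash
cat > h.py <<'E'
from station import ctrl
import numpy as np, cv2
def K(c):
    f=200/np.tan(np.radians(c["fovy"])/2); return f
def cam(n,st=None):
    c=ctrl.get_calibration(n)
    if n=="wrist":
        st=st or ctrl.get_state(); T=c["T_tool_cam"]; Rw=np.array(st["tool_rot"])
        Rc=Rw@T[:3,:3]; o=Rw@T[:3,3]+st["position"]
    else:
        Rc=np.array(c["R"]).T; o=-Rc@c["t"]
    return K(c),c["cx"],c["cy"],Rc,o
def ray(C,u,v,z):
    f,cx,cy,Rc,o=C; d=Rc@np.array([(u-cx)/f,(v-cy)/f,1]); return o+d*(z-o[2])/d[2]
def proj(C,X):
    f,cx,cy,Rc,o=C; p=Rc.T@(np.array(X)-o); return np.array([cx+f*p[0]/p[2],cy+f*p[1]/p[2]])
def shot(n,name=None):
    st=ctrl.get_state(); im=ctrl.capture(n)
    if name: cv2.imwrite("pics/"+name,im[...,::-1])
    return im,cam(n,st),st
def go(X,st=None,yaw=None):
    """offset in tool axes (normalised) from measured pose to X; yaw: world angle of tool y axis wanted"""
    st=st or ctrl.get_state(); R=np.array(st["tool_rot"]); d=R.T@(np.array(X)-st["position"])/0.3
    a=np.degrees(np.arctan2(R[1,1],R[0,1])); s=None
    if yaw is not None:
        # tool z down: +spin about tool z lowers world yaw
        s=((a-yaw+90)%180-90)/180
    return np.round(d,4),a,s
E
python3 - <<'E'
from h import *
im=cv2.imread("pics/top0.png")
cv2.imwrite("pics/top0c.png",cv2.resize(im[120:320,190:450],None,fx=3,fy=3,interpolation=cv2.INTER_CUBIC))
C=cam("top")
for n,u,v,z in [("knob",296,262,.024),("lknob",240,254,.066),("rs",296,211,.059),("dish",223,224,.043),("eraser",228,302,.012),("tray",352,150,.03),("wr",364,203,.03)]: print(n,ray(C,u,v,z).round(3))
im=im.astype(int); m=((im.min(2)>150)).astype(np.uint8)
E
```

```text
knob [0.386 0.233 0.024]
lknob [0.405 0.364 0.066]
rs [0.511 0.235 0.059]
dish [0.475 0.413 0.043]
eraser [0.284 0.398 0.012]
tray [0.672 0.099 0.03 ]
wr [0.537 0.066 0.03 ]
```

View pics/top0c.png

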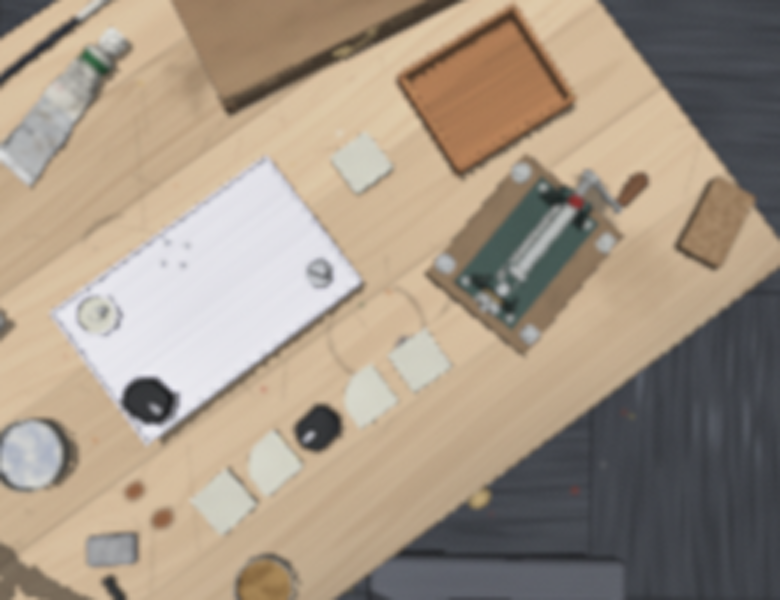

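```bash
python3 - <<'E'
from h import *
print(go([0.43,0.29,0.25],yaw=57))
E
```

```text
(array([-0.9441, -0.7996, -0.1951]), np.float64(67.09296859200217), np.float64(0.05607204773334536))
```

Call:
{"method": "drive_tool", "body": {"motion": [{"offset": [-0.2, -0.17, -0.19], "spin": 0.056}, {"offset": [-0.944, -0.8, -0.195], "spin": 0.056}, {"offset": [-0.944, -0.8, -0.195], "spin": 0.056}, {"offset": [-0.944, -0.8, -0.195], "spin": 0.056}, {"offset": [-0.944, -0.8, -0.195], "spin": 0.056}, {"offset": [-0.944, -0.8, -0.195], "spin": 0.056}, {"offset": [-0.944, -0.8, -0.195], "spin": 0.056}, {"offset": [-0.944, -0.8, -0.195], "spin": 0.056}, {"offset": [-0.944, -0.8, -0.195], "spin": 0.056}, {"offset": [-0.944, -0.8, -0.195], "spin": 0.056}, {"offset": [-0.944, -0.8, -0.195], "spin": 0.056}, {"offset": [-0.944, -0.8, -0.195], "spin": 0.056}], "jaw": -1}}

```text
clock: 1.3
position: [0.4294, 0.2915, 0.2502]
tool_rot: [[-0.84, 0.543, -0.001], [0.543, 0.84, -0.0], [0.001, -0.001, -1.0]]
wrist_force: [-0.3, 0.6, -0.5]
grip_width: 1.003
grasp_force: 0.0
```

```bash
python3 - <<'E'
from h import *
im,C,st=shot("wrist","w1.png"); print(st["position"],st["tool_rot"],st["clock"])
E
```

```text
[0.42942166 0.29147151 0.25024497] [[-8.39764339e-01  5.42950407e-01 -8.43352670e-04]
 [ 5.42950681e-01  8.39764576e-01 -1.19862229e-04]
 [ 6.43138451e-04 -5.58554932e-04 -9.99999637e-01]] 1.3
```

View pics/w1.png

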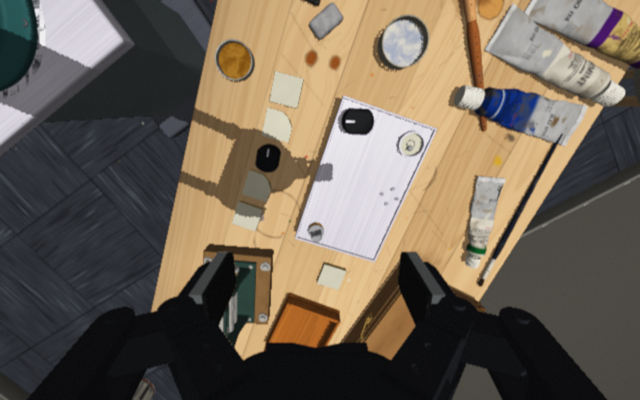

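```bash
python3 - <<'E'
from h import *
im=cv2.imread("pics/w1.png"); C=cam("wrist")
q=[ray(C,u,v,.038) for u,v in [(345,97),(437,130),(374,260),(296,238)]]
for p in q: print(p.round(3))
print("plate c",np.mean(q,0)); 
for a,b in [(0,1),(3,2),(3,0),(2,1)]: d=q[b]-q[a]; print(np.linalg.norm(d),np.degrees(np.arctan2(d[1],d[0])))
def blob(x0,x1,y0,y1,fn,z,nm):
    s=im[y0:y1,x0:x1].astype(int); m=fn(s).astype(np.uint8); n,l,stt,c=cv2.connectedComponentsWithStats(m)
    k=1+np.argmax(stt[1:,4]); u,v=c[k]+[x0,y0]; print(nm,stt[k],(u,v),ray(C,u,v,z).round(4))
dk=lambda s:s.max(2)<60
blob(245,290,138,178,dk,.02,"knob")
blob(335,380,100,140,dk,.058,"lknob")
for n,u,v,z in [("p",287,90,.01),("pbr",277,126,.01),("pbr2",257,186,.01),("p",248,215,.01),("p",331,275,.01),("screw",316,231,.056),("ptr tip",269,152,.024),("knob",267,157,.024)]: print(n,ray(C,u,v,z).round(3))
print(go([0.386,0.233,0.12]))
E
```

```text
[0.374 0.373 0.038]
[0.478 0.456 0.038]
[0.606 0.286 0.038]
[0.508 0.205 0.038]
plate c [0.49166029 0.32983335 0.038     ]
0.13263202838386876 38.640890005757115
0.12757981697488902 39.74514712510417
0.2145992043050016 128.48839564788156
0.21221490840587529 127.11606184504353
knob [ 10   6  26  28 554] (np.float64(267.6101083032491), np.float64(157.81949458483754)) [0.3854 0.2364 0.02  ]
lknob [  7   9  31  25 617] (np.float64(357.6288492706645), np.float64(121.0259319286872)) [0.4073 0.3695 0.058 ]
p [0.324 0.312 0.01 ]
pbr [0.356 0.273 0.01 ]
pbr2 [0.413 0.195 0.01 ]
p [0.443 0.154 0.01 ]
p [0.609 0.207 0.01 ]
screw [0.508 0.241 0.056]
ptr tip [0.379 0.244 0.024]
knob [0.384 0.237 0.024]
(array([ 0.0156, -0.2422,  0.4344]), np.float64(57.124901210611355), None)
```

```bash
python3 - <<'E'
from h import *
print(go([0.386,0.236,0.11],yaw=37))
E
```

```text
(array([ 0.0211, -0.2337,  0.4678]), np.float64(57.124901210611355), np.float64(0.11180500672561865))
```

Call:
{"method": "drive_tool", "body": {"motion": [{"offset": [0.021, -0.234, 0.467], "spin": 0.112}, {"offset": [0.021, -0.234, 0.467], "spin": 0.112}, {"offset": [0.021, -0.234, 0.467], "spin": 0.112}, {"offset": [0.021, -0.234, 0.467], "spin": 0.112}, {"offset": [0.021, -0.234, 0.467], "spin": 0.112}, {"offset": [0.021, -0.234, 0.467], "spin": 0.112}, {"offset": [0.021, -0.234, 0.467], "spin": 0.112}]}}

```text
clock: 2.05
position: [0.3904, 0.2375, 0.1144]
tool_rot: [[-0.601, 0.799, 0.006], [0.799, 0.601, 0.004], [-0.001, 0.007, -1.0]]
wrist_force: [-0.8, -0.3, 0.4]
grip_width: 0.999
grasp_force: 0.0
```

```bash
python3 - <<'E'
from h import *
im,C,st=shot("wrist","w2.png"); print(st["position"],proj(C,[.386,.236,.02]))
b=im[...,::-1]
cv2.imwrite("pics/w2c.png",cv2.resize(b[60:360,100:500],None,fx=2,fy=2))
E
```

```text
[0.39040879 0.23750959 0.11441513] [310.45148931 187.53060752]
```

View pics/w2c.png

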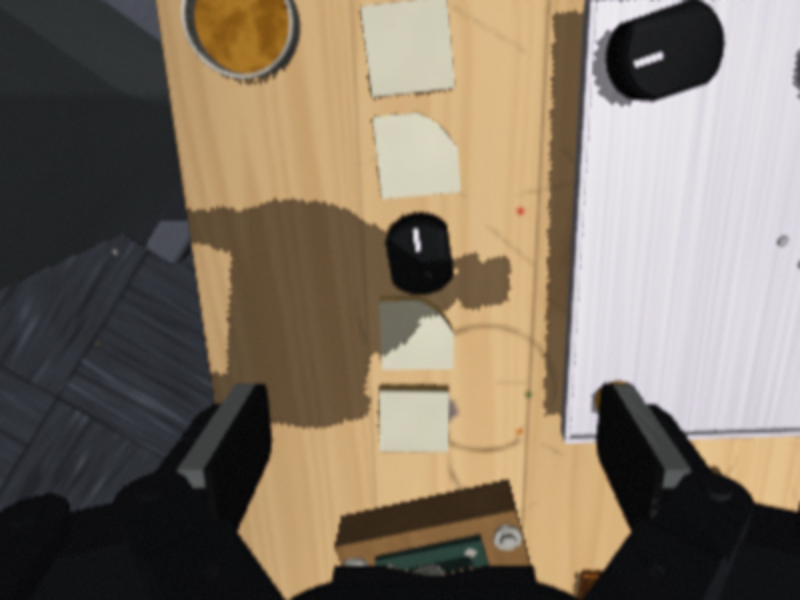

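```bash
cat >> h.py <<'E'
def knobfit(im,C,uv,ztop,r=45):
    u0,v0=int(uv[0]),int(uv[1]); s=im[v0-r:v0+r,u0-r:u0+r].astype(int)
    dk=(s.max(2)<70).astype(np.uint8)
    n,l,q,c=cv2.connectedComponentsWithStats(dk); k=l[r,r] or 1+np.argmax(q[1:,4])
    m=(l==k).astype(np.uint8); cn=max(cv2.findContours(m,cv2.RETR_EXTERNAL,cv2.CHAIN_APPROX_NONE)[0],key=cv2.contourArea)
    f=np.zeros_like(m); cv2.drawContours(f,[cn],-1,1,-1); M=cv2.moments(f,True); cen=np.array([M["m10"]/M["m00"]+u0-r,M["m01"]/M["m00"]+v0-r])
    w=(s.min(2)>130)&(cv2.erode(f,np.ones((5,5)))>0); y,x=np.nonzero(w)
    P=np.array([ray(C,a+u0-r,b+v0-r,ztop)[:2] for a,b in zip(x,y)])
    rect=cv2.minAreaRect(np.array([ray(C,a[0][0]+u0-r,a[0][1]+v0-r,ztop)[:2]*1000 for a in cn],np.float32))
    res=dict(n=len(P),cen=cen,rect=rect)
    if len(P)>3:
        g=P.mean(0); d=np.linalg.svd(P-g)[2][0]; 
        res.update(ptr=g,dir=np.degrees(np.arctan2(d[1],d[0])),ext=np.ptp((P-g)@d))
    return res
E
python3 - <<'E'
from h import *
im=cv2.imread("pics/w2.png")[...,::-1]; C=cam("wrist")
r=knobfit(im,C,(310,186),.024); print(r); print(ray(C,*r["cen"],.012), ray(C,*r["cen"],.024))
print("lknob",knobfit(im,C,(432,85),.066))
E
```

```text
{'n': 27, 'cen': array([309.12699822, 186.91651865]), 'rect': ((383.7646789550781, 236.17010498046875), (31.85218048095703, 41.87501907348633), 45.386192321777344), 'ptr': array([0.37798542, 0.24181686]), 'dir': np.float64(-46.95774403065439), 'ext': np.float64(0.011309123257487376)}
[0.38524538 0.23355215 0.012     ] [0.38337446 0.23644909 0.024     ]
lknob {'n': 53, 'cen': array([432.12698413,  85.338322  ]), 'rect': ((404.0018310546875, 365.4646301269531), (43.7723388671875, 30.456167221069336), 56.39272689819336), 'ptr': array([0.40077966, 0.3604599 ]), 'dir': np.float64(-125.71859584237151), 'ext': np.float64(0.010804624683680566)}
```

```bash
python3 - <<'E'
from h import *
print(go([0.508,0.241,0.15],yaw=37))
E
```

```text
(array([-0.2263,  0.3229, -0.1176]), np.float64(36.90838834195095), np.float64(-0.0005089536558280372))
```

Call:
{"method": "drive_tool", "body": {"motion": [{"offset": [-0.226, 0.323, -0.118], "spin": 0}, {"offset": [-0.226, 0.323, -0.118], "spin": 0}, {"offset": [-0.226, 0.323, -0.118], "spin": 0}, {"offset": [-0.226, 0.323, -0.118], "spin": 0}, {"offset": [-0.226, 0.323, -0.118], "spin": 0}, {"offset": [-0.226, 0.323, -0.118], "spin": 0}]}}

```text
clock: 2.7
position: [0.5039, 0.239, 0.1459]
tool_rot: [[-0.6, 0.8, -0.001], [0.8, 0.6, -0.0], [0.0, -0.001, -1.0]]
wrist_force: [-0.5, -0.2, -1.2]
grip_width: 0.997
grasp_force: 0.0
```

```bash
python3 - <<'E'
from h import *
im,C,st=shot("wrist","w3.png"); print(st["position"]); p=proj(C,[.508,.241,.059]); print(p)
b=im[...,::-1]; u,v=p.astype(int)
A=cv2.resize(b[v-50:v+50,u-65:u+65],None,fx=6,fy=6,interpolation=cv2.INTER_CUBIC)
cv2.imwrite("pics/w3c.png",A); print(u-65,v-50)
E
```

```text
[0.50392602 0.23898463 0.14591849]
[320.08173179 191.96473594]
255 141
```

View pics/w3c.png

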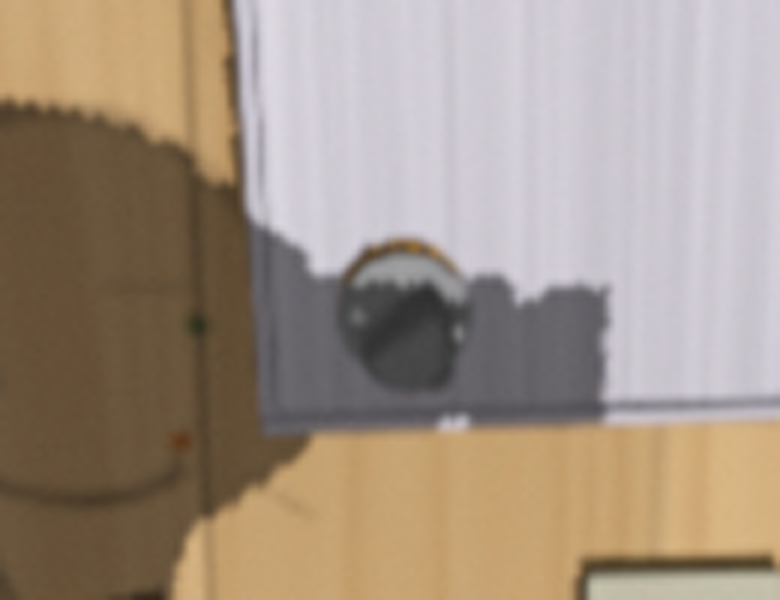

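Call:
{"method": "drive_tool", "body": {"motion": [{"offset": [-0.22, 0.0, 0.08], "spin": 0}, {"offset": [-0.22, 0.0, 0.08], "spin": 0}, {"offset": [-0.22, 0.0, 0.08], "spin": 0}, {"offset": [-0.22, 0.0, 0.08], "spin": 0}, {"offset": [-0.22, 0.0, 0.08], "spin": 0}]}}

```text
clock: 3.25
position: [0.5437, 0.1868, 0.1223]
tool_rot: [[-0.6, 0.8, -0.0], [0.8, 0.6, 0.0], [0.0, 0.0, -1.0]]
wrist_force: [0.1, 0.1, -0.2]
grip_width: 0.999
grasp_force: 0.0
```

```bash
python3 - <<'E'
from h import *
im,C,st=shot("wrist","w4.png"); print(st["position"]); p=proj(C,[.508,.241,.059]); print(p)
b=im[...,::-1]; u,v=p.astype(int)
A=cv2.resize(b[v-50:v+50,u-65:u+65],None,fx=6,fy=6,interpolation=cv2.INTER_CUBIC)
cv2.imwrite("pics/w4c.png",A); print(u-65,v-50)
E
```

```text
[0.54371857 0.18680707 0.12234051]
[320.04733925 125.17785568]
255 75
```

View pics/w4c.png

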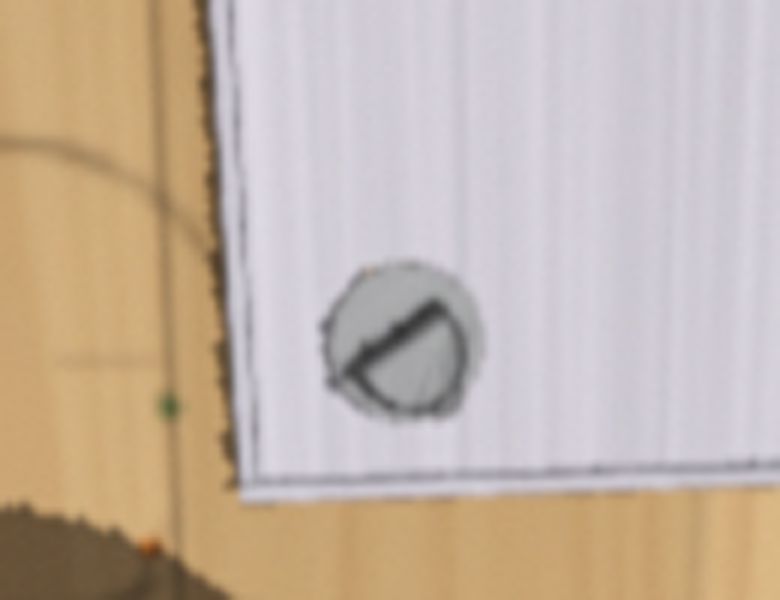

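```bash
python3 - <<'E'
from h import *
C=cam("wrist")
print(ray(C,322.5,131.7,.042),ray(C,323.3,135,.059))
q=[ray(C,255+u/6,75+v/6,.038) for u,v in [(242,500),(205,0),(780,480)]]
for a,b in [(0,1),(0,2)]: d=q[b]-q[a]; print(q[a],np.degrees(np.arctan2(d[1],d[0])))
print(go([0.3847,0.235,0.06],yaw=44))
E
```

```text
[0.51425187 0.23714066 0.042     ] [0.51525659 0.2363549  0.059     ]
[0.50893286 0.202001   0.038     ] 129.80329105967738
[0.50893286 0.202001   0.038     ] 39.05917068408706
(array([ 0.4467, -0.3282,  0.2081]), np.float64(36.91493761496011), np.float64(-0.039361457694666056))
```

Call:
{"method": "drive_tool", "body": {"motion": [{"offset": [0.2, -0.15, 0.0], "spin": -0.039}, {"offset": [0.447, -0.328, 0.1], "spin": -0.039}, {"offset": [0.447, -0.328, 0.1], "spin": -0.039}, {"offset": [0.447, -0.328, 0.1], "spin": -0.039}, {"offset": [0.447, -0.328, 0.1], "spin": -0.039}, {"offset": [0.447, -0.328, 0.1], "spin": -0.039}, {"offset": [0.447, -0.328, 0.1], "spin": -0.039}], "jaw": -0.3}}

```text
clock: 4.0
position: [0.3875, 0.235, 0.0933]
tool_rot: [[-0.693, 0.721, 0.003], [0.721, 0.693, 0.001], [-0.001, 0.003, -1.0]]
wrist_force: [-0.3, -0.3, -0.8]
grip_width: 0.65
grasp_force: 0.0
```

```bash
python3 - <<'E'
from h import *
im,C,st=shot("wrist","w5.png"); print(st["position"],st["grip_width"])
p=proj(C,[.3847,.235,.024]); r=knobfit(im,C,p,.024); print(p,r)
print(go([0.3847,0.235,0.004],yaw=44))
E
```

```text
[0.38746243 0.23499259 0.09331174] 0.6495686441925966
[312.95637612 194.4116792 ] {'n': 27, 'cen': array([313.30531997, 192.22744796]), 'rect': ((384.14068603515625, 236.31484985351562), (30.907602310180664, 41.5917854309082), 43.84292221069336), 'ptr': array([0.3781352 , 0.24238036]), 'dir': np.float64(-43.830827141963866), 'ext': np.float64(0.010467475685386952)}
(array([ 0.007 , -0.0067,  0.297 ]), np.float64(43.838017582936104), np.float64(-0.0008999023170216465))
```

Call:
{"method": "drive_tool", "body": {"motion": [{"offset": [0.007, -0.007, 0.15], "spin": 0}, {"offset": [0.007, -0.007, 0.295], "spin": 0}, {"offset": [0.007, -0.007, 0.295], "spin": 0}, {"offset": [0.007, -0.007, 0.295], "spin": 0}, {"offset": [0.007, -0.007, 0.295], "spin": 0}, {"offset": [0.007, -0.007, 0.295], "spin": 0}]}}

```text
clock: 4.65
position: [0.3849, 0.2356, 0.006]
tool_rot: [[-0.693, 0.721, 0.004], [0.721, 0.693, 0.002], [-0.001, 0.005, -1.0]]
wrist_force: [-0.3, 0.3, -0.4]
grip_width: 0.653
grasp_force: 0.0
```

Call:
{"method": "drive_tool", "body": {"motion": [{"offset": [0, 0, 0], "spin": 0}, {"offset": [0, 0, 0], "spin": 0}, {"offset": [0, 0, 0], "spin": 0}, {"offset": [0, 0, 0], "spin": 0}, {"offset": [0, 0, 0], "spin": 0}, {"offset": [0, 0, 0], "spin": 0}], "jaw": 1, "grip_force": 80}}

```text
clock: 5.25
position: [0.3822, 0.2344, 0.0034]
tool_rot: [[-0.693, 0.721, -0.0], [0.721, 0.693, -0.0], [0.0, -0.0, -1.0]]
wrist_force: [-0.2, 1.0, 0.1]
grip_width: 0.002
grasp_force: 0.0
```

```bash
python3 - <<'E'
from h import *
im,C,st=shot("wrist","w6.png"); print(st["position"],st["grip_width"],st["grasp_force"])
E
```

```text
[0.38219424 0.23437479 0.00341515] 0.0023258624355051364 0.0
```

View pics/w6.png

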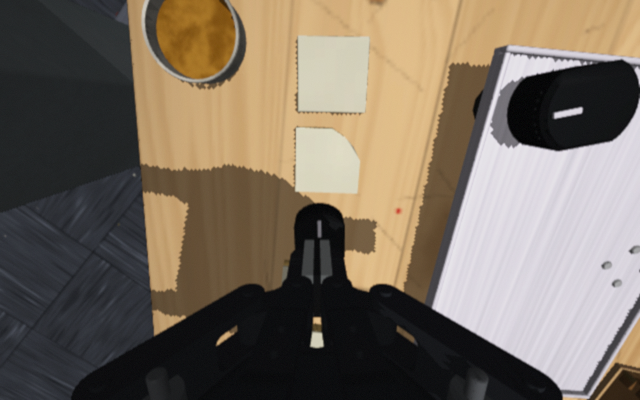

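```bash
python3 - <<'E'
from h import *
C=cam("wrist"); st=ctrl.get_state(); R=np.array(st["tool_rot"])
print("tcp px",proj(C,st["position"]), "grasp",proj(C,st["position"]+R@[0,0,-.019]))
for u,v,z in [(319,220,.024),(319,237,.024),(319,204,.024),(319,204,.0),(295,225,.024),(344,225,.024)]:
    p=ray(C,u,v,z); print((u,v,z),p.round(4),(R.T@(p-st["position"])).round(4))
E
```

```text
tcp px [314.94107847 227.01288371] grasp [314.78820897 239.29251708]
(319, 220, 0.024) [0.3745 0.2462 0.024 ] [ 0.0139  0.0026 -0.0206]
(319, 237, 0.024) [0.3825 0.2379 0.024 ] [ 0.0024  0.0026 -0.0206]
(319, 204, 0.024) [0.3673 0.2536 0.024 ] [ 0.0242  0.0026 -0.0206]
(319, 204, 0.0) [0.3733 0.2477 0.    ] [0.0158 0.0028 0.0034]
(295, 225, 0.024) [0.3662 0.2335 0.024 ] [ 0.0105 -0.0122 -0.0206]
(344, 225, 0.024) [0.3879 0.2545 0.024 ] [ 0.0105  0.018  -0.0206]
```

Call:
{"method": "drive_tool", "body": {"motion": [{"offset": [0, 0, 0], "spin": 0}, {"offset": [0, 0, 0], "spin": 0}, {"offset": [0, 0, 0], "spin": 0}, {"offset": [0, 0, 0], "spin": 0}, {"offset": [0, 0, -0.15], "spin": 0}, {"offset": [0, 0, -0.3], "spin": 0}, {"offset": [0, 0, -0.3], "spin": 0}, {"offset": [0, 0, -0.3], "spin": 0}, {"offset": [0, 0, -0.3], "spin": 0}], "jaw": -0.3}}

```text
clock: 6.2
position: [0.3814, 0.2339, 0.0924]
tool_rot: [[-0.693, 0.721, -0.002], [0.721, 0.693, -0.001], [0.001, -0.002, -1.0]]
wrist_force: [-1.4, 0.4, -0.4]
grip_width: 0.65
grasp_force: 0.0
```

```bash
python3 - <<'E'
from h import *
im,C,st=shot("wrist","w7.png"); print(st["position"],st["grip_width"],st["wrist_force"])
p=proj(C,[.3847,.235,.024]); r=knobfit(im,C,p,.024); print(p,r)
a=cv2.imread("pics/w5.png"); b=cv2.imread("pics/w7.png")
q=np.hstack([a[100:300,220:420],b[100:300,220:420]])
cv2.imwrite("pics/w57.png",cv2.resize(q,None,fx=2,fy=2,interpolation=cv2.INTER_CUBIC))
E
```

```text
[0.38136225 0.23388998 0.09241284] 0.6497199702895765 [-1.37860018  0.39484221 -0.43166891]
[318.8796701  198.35672481] {'n': 29, 'cen': array([319.04604758, 195.72601688]), 'rect': ((383.2250061035156, 236.76144409179688), (31.311656951904297, 41.720001220703125), 45.109737396240234), 'ptr': array([0.37743303, 0.24272041]), 'dir': np.float64(-44.71083535873399), 'ext': np.float64(0.008608100108877527)}
```

View pics/w57.png

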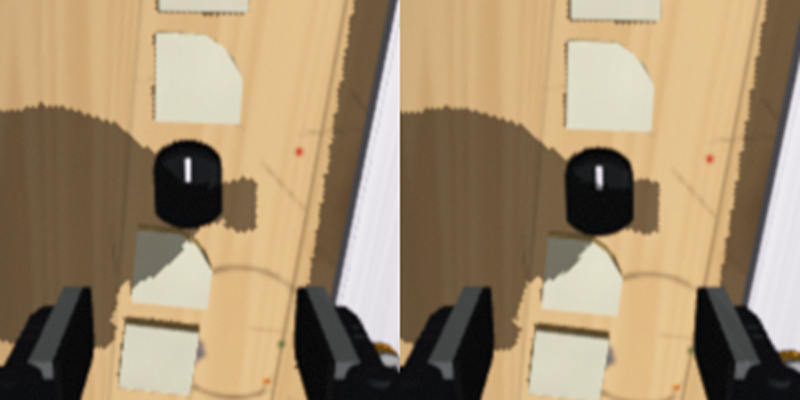

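```bash
python3 - <<'E'
from h import *
im,C,st=shot("side","s1.png"); b=im[...,::-1].copy()
R=np.array(st["tool_rot"])
P={z:proj(C,st["position"]+R@[0,0,z]) for z in (0,-.045)}; print(P)
u,v=P[0].astype(int)
A=cv2.resize(b[v-50:v+40,u-60:u+60],None,fx=6,fy=6,interpolation=cv2.INTER_CUBIC)
for z,c in ((0,(0,0,255)),(-.045,(255,0,255))):
    p=(P[z]-[u-60,v-50])*6; cv2.circle(A,tuple(int(i) for i in p),4,c,1)
cv2.imwrite("pics/s1c.png",A)
E
```

```text
{0: array([362.3902223 , 211.72077322]), -0.045: array([362.88913044, 197.52041063])}
```

View pics/s1c.png

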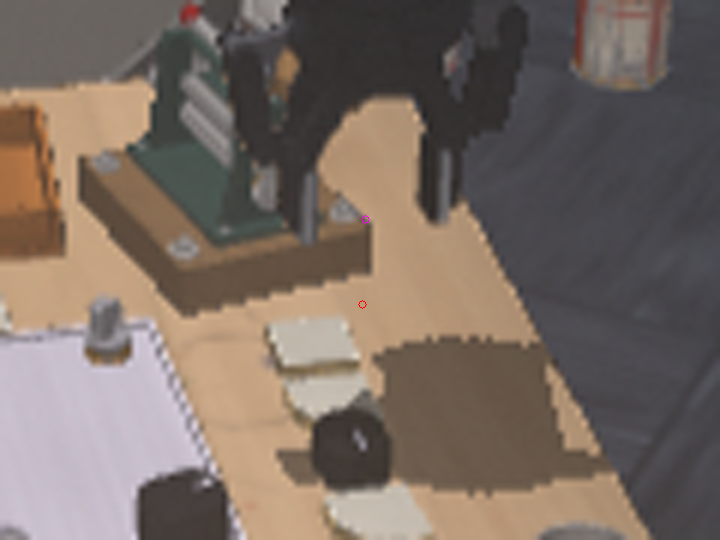

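```bash
python3 - <<'E'
from h import *
print(go([0.3845,0.2355,-.018],yaw=44.5))
E
```

```text
(array([-0.0042,  0.0144,  0.3656]), np.float64(43.87283323985959), np.float64(-0.0034842597785578436))
```

Call:
{"method": "drive_tool", "body": {"motion": [{"offset": [-0.004, 0.014, 0.15], "spin": -0.003}, {"offset": [-0.004, 0.014, 0.28], "spin": -0.003}, {"offset": [-0.004, 0.014, 0.33], "spin": -0.003}, {"offset": [-0.004, 0.014, 0.33], "spin": -0.003}, {"offset": [-0.004, 0.014, 0.33], "spin": -0.003}, {"offset": [-0.004, 0.014, 0.33], "spin": -0.003}, {"offset": [-0.004, 0.014, 0.33], "spin": -0.003}]}}

```text
clock: 7.0
position: [0.3875, 0.2372, -0.0042]
tool_rot: [[-0.7, 0.714, 0.002], [0.714, 0.7, 0.001], [-0.001, 0.003, -1.0]]
wrist_force: [0.9, -0.3, 0.4]
grip_width: 0.65
grasp_force: 0.0
```

Call:
{"method": "drive_tool", "body": {"motion": [{"offset": [0, 0, 0.017], "spin": 0}, {"offset": [0, 0, 0.034], "spin": 0}, {"offset": [0, 0, 0.034], "spin": 0}, {"offset": [0, 0, 0.034], "spin": 0}]}}

```text
clock: 7.4
position: [0.3858, 0.2362, -0.016]
tool_rot: [[-0.7, 0.714, -0.001], [0.714, 0.7, -0.0], [0.0, -0.001, -1.0]]
wrist_force: [-0.4, 0.5, -0.3]
grip_width: 0.653
grasp_force: 0.0
```

```bash
python3 - <<'E'
from h import *
im,C,st=shot("side","s2.png"); b=im[...,::-1].copy()
print(st["position"],st["wrist_force"])
p=proj(C,[.3845,.2355,.02]); u,v=p.astype(int)
cv2.imwrite("pics/s2c.png",cv2.resize(b[v-45:v+45,u-60:u+60],None,fx=6,fy=6,interpolation=cv2.INTER_CUBIC))
E
```

```text
[ 0.38583264  0.23624965 -0.01599556] [-0.36570699  0.48112072 -0.32014249]
```

View pics/s2c.png

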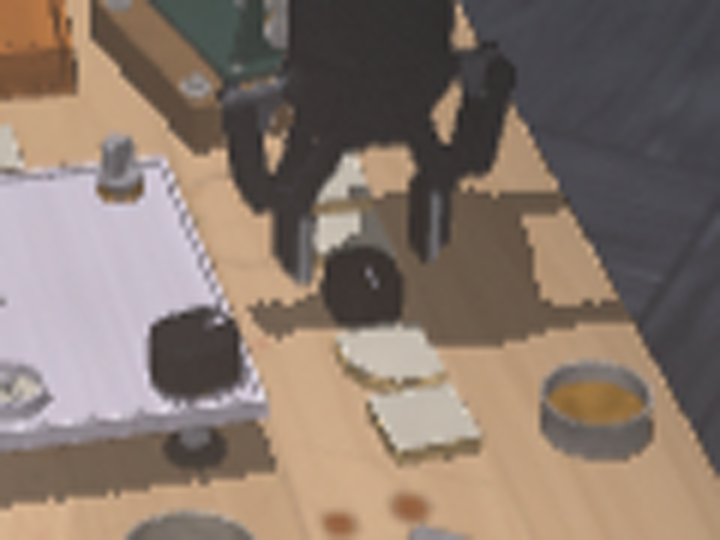

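Call:
{"method": "drive_tool", "body": {"motion": [{"offset": [-0.0, 0.0, 0.02], "spin": 0}, {"offset": [0, 0, 0.037], "spin": 0}, {"offset": [0, 0, 0.037], "spin": 0}, {"offset": [0, 0, 0.037], "spin": 0}]}}

```text
clock: 7.85
position: [0.3858, 0.2362, -0.0272]
tool_rot: [[-0.7, 0.714, -0.001], [0.714, 0.7, -0.0], [0.0, -0.001, -1.0]]
wrist_force: [-0.7, -0.6, 0.8]
grip_width: 0.648
grasp_force: 0.0
```

Call:
{"method": "drive_tool", "body": {"motion": [{"offset": [0, 0, 0], "spin": 0}, {"offset": [0, 0, 0], "spin": 0}, {"offset": [0, 0, 0], "spin": 0}, {"offset": [0, 0, 0], "spin": 0}, {"offset": [0, 0, 0], "spin": 0}], "jaw": 1, "grip_force": 60}}

```text
clock: 8.35
position: [0.3867, 0.2367, -0.0264]
tool_rot: [[-0.7, 0.714, 0.001], [0.714, 0.7, 0.001], [-0.0, 0.001, -1.0]]
wrist_force: [0.0, 0.5, 2.6]
grip_width: 0.357
grasp_force: 59.7
```

```bash
python3 - <<'E'
from h import *
print(go([0.515,0.2365,0.07],yaw=74.7))
E
```

```text
(array([-0.2999,  0.3052, -0.3209]), np.float64(44.40971710323447), np.float64(-0.16827934942647518))
```

Call:
{"method": "drive_tool", "body": {"motion": [{"offset": [0, 0, -0.16], "spin": 0}, {"offset": [0, 0, -0.33], "spin": 0}, {"offset": [-0.1, 0.1, -0.33], "spin": -0.05}, {"offset": [-0.3, 0.305, -0.33], "spin": -0.168}, {"offset": [-0.3, 0.305, -0.33], "spin": -0.168}, {"offset": [-0.3, 0.305, -0.33], "spin": -0.168}, {"offset": [-0.3, 0.305, -0.33], "spin": -0.168}, {"offset": [-0.3, 0.305, -0.33], "spin": -0.168}, {"offset": [-0.3, 0.305, -0.33], "spin": -0.168}, {"offset": [-0.3, 0.305, -0.33], "spin": -0.168}, {"offset": [-0.3, 0.305, -0.33], "spin": -0.168}]}}

```text
clock: 9.45
position: [0.514, 0.2363, 0.0723]
tool_rot: [[-0.964, 0.265, 0.0], [0.265, 0.964, -0.0], [-0.0, 0.0, -1.0]]
wrist_force: [0.2, -0.5, -1.0]
grip_width: 0.355
grasp_force: 59.9
```

```bash
python3 - <<'E'
from h import *
im,C,st=shot("wrist","w8.png"); print(st["position"],st["grip_width"],st["wrist_force"])
R=np.array(st["tool_rot"]); p=st["position"]+R@[0,0,-.0506]; uv=proj(C,p); print(uv)
r=knobfit(im,C,uv,p[2],r=50); print(r)
if "ptr" in r:
    print("ptr tool",R.T@(np.append(r["ptr"],p[2])-st["position"]),"yawx",np.degrees(np.arctan2(R[1,0],R[0,0])))
a=cv2.imread("pics/w8.png"); cv2.imwrite("pics/w8c.png",cv2.resize(a[130:330,200:440],None,fx=3,fy=3,interpolation=cv2.INTER_CUBIC))
E
```

```text
[0.51399943 0.23630936 0.07226252] 0.35545277415356835 [ 0.18392076 -0.5344812  -0.97505131]
[313.94811078 265.1446995 ]
{'n': 0, 'cen': array([312.45583297, 265.11373923]), 'rect': ((515.1707153320312, 235.05535888671875), (55.531917572021484, 59.62655258178711), 74.66719818115234)}
```

View pics/w8c.png

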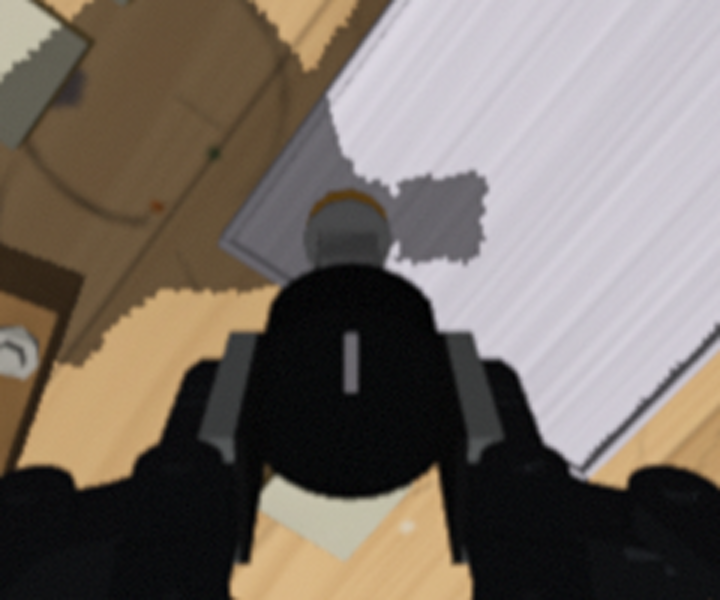

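Call:
{"method": "drive_tool", "body": {"motion": [{"offset": [0.002, -0.002, 0.06], "spin": 0}, {"offset": [0.002, -0.002, 0.12], "spin": 0}, {"offset": [0.002, -0.002, 0.127], "spin": 0}, {"offset": [0.002, -0.002, 0.127], "spin": 0}, {"offset": [0.002, -0.002, 0.127], "spin": 0}, {"offset": [0.002, -0.002, 0.127], "spin": 0}]}}

```text
clock: 10.1
position: [0.5148, 0.2362, 0.0353]
tool_rot: [[-0.964, 0.265, 0.002], [0.265, 0.964, 0.001], [-0.002, 0.001, -1.0]]
wrist_force: [-0.2, -1.7, -0.8]
grip_width: 0.355
grasp_force: 59.9
```

Call:
{"method": "drive_tool", "body": {"motion": [{"offset": [0, 0, 0.005], "spin": 0}, {"offset": [0, 0, 0.01], "spin": 0}, {"offset": [0, 0, 0.014], "spin": 0}, {"offset": [0, 0, 0.014], "spin": 0}, {"offset": [0, 0, 0.014], "spin": 0}]}}

```text
clock: 10.6
position: [0.5137, 0.2357, 0.0298]
tool_rot: [[-0.964, 0.265, -0.0], [0.265, 0.964, -0.0], [0.0, -0.0, -1.0]]
wrist_force: [-0.3, -1.0, -0.1]
grip_width: 0.355
grasp_force: 59.9
```

Call:
{"method": "drive_tool", "body": {"motion": [{"offset": [0, 0, 0.01], "spin": 0}, {"offset": [0, 0, 0.02], "spin": 0}, {"offset": [0, 0, 0.02], "spin": 0}, {"offset": [0, 0, 0.02], "spin": 0}]}}

```text
clock: 11.0
position: [0.5136, 0.2365, 0.0242]
tool_rot: [[-0.964, 0.265, -0.0], [0.265, 0.964, 0.001], [0.001, 0.001, -1.0]]
wrist_force: [-3.3, 4.0, 4.5]
grip_width: 0.354
grasp_force: 60.6
```

Call:
{"method": "drive_tool", "body": {"motion": [{"offset": [0, 0.001, 0.01], "spin": 0}, {"offset": [0, 0.001, 0.02], "spin": 0}, {"offset": [0, 0.001, 0.029], "spin": 0}, {"offset": [0, 0.001, 0.029], "spin": 0}, {"offset": [0, 0.001, 0.029], "spin": 0}]}}

```text
clock: 11.5
position: [0.5132, 0.2358, 0.0156]
tool_rot: [[-0.964, 0.265, -0.002], [0.265, 0.964, -0.001], [0.001, -0.001, -1.0]]
wrist_force: [-5.4, -0.7, 8.4]
grip_width: 0.353
grasp_force: 61.2
```

Call:
{"method": "drive_tool", "body": {"motion": [{"offset": [0, 0, 0.004], "spin": 0}, {"offset": [0, 0, 0.008], "spin": 0}, {"offset": [0, 0, 0.008], "spin": 0}, {"offset": [0, 0, 0.008], "spin": 0}]}}

```text
clock: 11.9
position: [0.5134, 0.2358, 0.0154]
tool_rot: [[-0.964, 0.265, -0.002], [0.265, 0.964, -0.001], [0.001, -0.001, -1.0]]
wrist_force: [-11.3, -3.2, 22.0]
grip_width: 0.357
grasp_force: 62.8
```

Call:
{"method": "drive_tool", "body": {"motion": [{"offset": [0, 0, -0.008], "spin": 0}, {"offset": [0, 0, -0.008], "spin": 0}, {"offset": [0, 0, -0.008], "spin": 0}, {"offset": [0, 0, -0.008], "spin": 0}, {"offset": [0, 0, -0.16], "spin": 0}, {"offset": [0, 0, -0.28], "spin": 0}, {"offset": [0, 0, -0.28], "spin": 0}, {"offset": [0, 0, -0.28], "spin": 0}, {"offset": [0, 0, -0.28], "spin": 0}], "jaw": -0.3}}

```text
clock: 12.8
position: [0.5127, 0.2355, 0.0952]
tool_rot: [[-0.964, 0.265, -0.002], [0.265, 0.964, -0.001], [0.002, -0.002, -1.0]]
wrist_force: [-0.4, -0.4, 0.2]
grip_width: 0.656
grasp_force: 0.0
```

```bash
python3 - <<'E'
from h import *
im,C,st=shot("wrist","w9.png"); print(st["position"],st["grip_width"])
uv=proj(C,[.5137,.236,.066]); print(uv); print(knobfit(im,C,uv,.066))
print(go([0.55,0.395,0.06]))
E
```

```text
[0.51273653 0.23551386 0.09520384] 0.6560688010474534
[315.79090468 212.17729308]
{'n': 0, 'cen': array([316.93843594, 207.91014975]), 'rect': ((510.7816467285156, 237.72955322265625), (31.499412536621094, 42.999263763427734), 73.44307708740234)}
(array([0.0197, 0.5465, 0.1149]), np.float64(74.65112779081008), None)
```

Call:
{"method": "drive_tool", "body": {"motion": [{"offset": [0.02, 0.2, 0], "spin": 0}, {"offset": [0.02, 0.547, 0.0], "spin": 0}, {"offset": [0.02, 0.547, 0.0], "spin": 0}, {"offset": [0.02, 0.547, 0.11], "spin": 0}, {"offset": [0.02, 0.547, 0.11], "spin": 0}, {"offset": [0.02, 0.547, 0.11], "spin": 0}, {"offset": [0.02, 0.547, 0.11], "spin": 0}, {"offset": [0.02, 0.547, 0.11], "spin": 0}]}}

```text
clock: 13.65
position: [0.5521, 0.3951, 0.0649]
tool_rot: [[-0.964, 0.266, 0.001], [0.266, 0.964, 0.001], [-0.001, 0.001, -1.0]]
wrist_force: [0.4, -0.4, 1.0]
grip_width: 0.652
grasp_force: 0.0
```

```bash
python3 - <<'E'
from h import *
im,C,st=shot("wrist","w10.png"); print(st["position"])
uv=proj(C,[.474,.415,.04]).astype(int); print(uv); u,v=uv
v0=max(0,v-60)
a=cv2.resize(im[v0:v+60,u-75:u+75,::-1],None,fx=5,fy=5,interpolation=cv2.INTER_CUBIC); print(u-75,v0)
cv2.imwrite("pics/w10c.png",a)
E
```

```text
[0.55211039 0.39513542 0.06491233]
[312 104]
237 44
```

View pics/w10c.png

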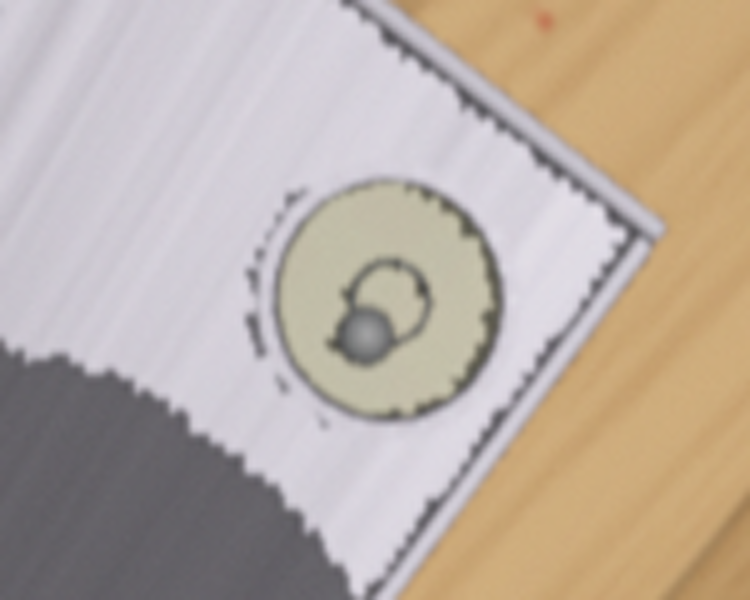

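```bash
cat >> h.py <<'E'
def ball(im,C,X=(.474,.415,.043),yaw=39):
    u,v=proj(C,X).astype(int); v0=max(0,v-35); u0=u-45; s=im[v0:v+35,u0:u+45].astype(int)
    s=cv2.resize(s.astype(np.uint8),None,fx=4,fy=4,interpolation=cv2.INTER_CUBIC).astype(int)
    yel=((s[...,1]-s[...,2])>12)&((s[...,0]-s[...,1])<14)
    n,l,q,c=cv2.connectedComponentsWithStats(yel.astype(np.uint8)); k=1+np.argmax(q[1:,4]); m=(l==k)
    cn=np.vstack(cv2.findContours(m.astype(np.uint8),cv2.RETR_EXTERNAL,cv2.CHAIN_APPROX_NONE)[0]); hull=cv2.convexHull(cn)
    e=cv2.fitEllipse(hull.astype(np.float32)); ctr=np.array(e[0]); ppm=np.mean(e[1])/33.
    f=np.zeros(m.shape,np.uint8); cv2.fillConvexPoly(f,hull,1); f=cv2.erode(f,np.ones((17,17)))
    g=cv2.morphologyEx(((f>0)&(~yel)).astype(np.uint8),cv2.MORPH_OPEN,cv2.getStructuringElement(cv2.MORPH_ELLIPSE,(17,17)))
    n,l,q,c=cv2.connectedComponentsWithStats(g); k=1+np.argmax(q[1:,4]); b=c[k]
    P=[ray(C,*(p/4+[u0,v0]),.040) for p in (ctr,b)]; d=(P[1]-P[0])[:2]*1000
    t=np.radians(yaw); dp=np.array([d[0]*np.cos(t)+d[1]*np.sin(t),-d[0]*np.sin(t)+d[1]*np.cos(t)])
    return dict(axes=e[1],ppm=ppm,area=q[k],ctr=P[0].round(4),d_plate=dp.round(2),tilt=np.hypot(*dp)/120,L_raise=(-dp[0]+dp[1])*.707,R_raise=(-dp[0]-dp[1])*.707)
E
python3 - <<'E'
from h import *
im=cv2.imread("pics/w10.png")[...,::-1]; C=cam("wrist"); print(ball(im,C))
st=ctrl.get_state(); print(st["joint_pos"]); print(go([.5134,.2358,.017],yaw=74.2))
E
```

```text
{'axes': (172.74972534179688, 184.8755645751953), 'ppm': np.float64(5.418564998742306), 'area': array([ 151,  148,   50,   49, 1809], dtype=int32), 'ctr': array([0.4744, 0.4167, 0.04  ]), 'd_plate': array([ 0.2 , -5.74]), 'tilt': np.float64(0.04788305717729246), 'L_raise': np.float64(-4.203743078135961), 'R_raise': np.float64(3.915955621693631)}
[ 3.34952962e+01  2.11107668e+01  9.80868907e+01 -7.49618483e-03
  6.06978801e+01 -4.10880175e+01]
(array([-0.0162, -0.5471,  0.16  ]), np.float64(74.58702424101125), np.float64(0.002150134672284704))
```

Call:
{"method": "drive_tool", "body": {"motion": [{"offset": [-0.016, -0.1, -0.1], "spin": 0.002}, {"offset": [-0.016, -0.547, -0.1], "spin": 0.002}, {"offset": [-0.016, -0.547, -0.1], "spin": 0.002}, {"offset": [-0.016, -0.547, -0.1], "spin": 0.002}, {"offset": [-0.016, -0.547, -0.1], "spin": 0.002}, {"offset": [-0.016, -0.547, -0.1], "spin": 0.002}, {"offset": [-0.016, -0.547, 0.05], "spin": 0.002}, {"offset": [-0.016, -0.547, 0.15], "spin": 0.002}, {"offset": [-0.016, -0.547, 0.16], "spin": 0.002}, {"offset": [-0.016, -0.547, 0.16], "spin": 0.002}, {"offset": [-0.016, -0.547, 0.16], "spin": 0.002}]}}

```text
clock: 14.8
position: [0.5145, 0.2376, 0.0176]
tool_rot: [[-0.963, 0.27, 0.003], [0.27, 0.963, 0.001], [-0.002, 0.002, -1.0]]
wrist_force: [-0.2, -0.7, -0.2]
grip_width: 0.649
grasp_force: 0.0
```

Call:
{"method": "drive_tool", "body": {"motion": [{"offset": [0, 0, 0], "spin": 0}, {"offset": [0, 0, 0], "spin": 0}, {"offset": [0, 0, 0], "spin": 0}, {"offset": [0, 0, 0], "spin": 0}, {"offset": [0, 0, 0], "spin": 0}], "jaw": 1, "grip_force": 40}}

```text
clock: 15.3
position: [0.5144, 0.2372, 0.0179]
tool_rot: [[-0.963, 0.271, 0.003], [0.271, 0.963, 0.002], [-0.003, 0.003, -1.0]]
wrist_force: [-0.7, 1.0, 5.9]
grip_width: 0.359
grasp_force: 40.7
```

Call:
{"method": "drive_tool", "body": {"motion": [{"offset": [0, 0, 0], "spin": 0.5}, {"offset": [0, 0, 0], "spin": 0.5}, {"offset": [0, 0, 0], "spin": 0.5}, {"offset": [0, 0, 0], "spin": 0.5}, {"offset": [0, 0, 0], "spin": 0.5}, {"offset": [0, 0, 0], "spin": 0.5}, {"offset": [0, 0, 0], "spin": 0.5}, {"offset": [0, 0, 0], "spin": 0.5}, {"offset": [0, 0, 0], "spin": 0.5}, {"offset": [0, 0, 0], "spin": 0.5}, {"offset": [0, 0, 0], "spin": 0.5}, {"offset": [0, 0, 0], "spin": 0.5}]}}

```text
clock: 16.5
position: [0.5155, 0.2364, 0.0182]
tool_rot: [[0.272, 0.962, 0.005], [0.962, -0.272, 0.0], [0.002, 0.005, -1.0]]
wrist_force: [1.0, -2.6, 7.1]
grip_width: 0.359
grasp_force: 40.7
```

Call:
{"method": "drive_tool", "body": {"motion": [{"offset": [0, 0, 0], "spin": 0.5}, {"offset": [0, 0, 0], "spin": 0.5}, {"offset": [0, 0, 0], "spin": 0.5}, {"offset": [0, 0, 0], "spin": 0.5}, {"offset": [0, 0, 0], "spin": 0.5}, {"offset": [0, 0, 0], "spin": 0.5}, {"offset": [0, 0, 0], "spin": 0.5}, {"offset": [0, 0, 0], "spin": 0.5}, {"offset": [0, 0, 0], "spin": 0.5}, {"offset": [0, 0, 0], "spin": 0.5}, {"offset": [0, 0, 0], "spin": 0.5}, {"offset": [0, 0, 0], "spin": 0.5}]}}

```text
clock: 17.7
position: [0.5158, 0.2358, 0.0185]
tool_rot: [[0.962, -0.272, 0.006], [-0.272, -0.962, -0.0], [0.005, -0.001, -1.0]]
wrist_force: [2.8, -4.7, 7.7]
grip_width: 0.36
grasp_force: 40.8
```

Call:
{"method": "drive_tool", "body": {"motion": [{"offset": [0, 0, 0], "spin": 0}, {"offset": [0, 0, 0], "spin": 0}, {"offset": [0, 0, 0], "spin": 0}, {"offset": [0, 0, -0.14], "spin": 0}, {"offset": [0, 0, -0.27], "spin": 0}, {"offset": [0, 0, -0.27], "spin": -0.1}, {"offset": [0, 0, -0.27], "spin": -0.2}, {"offset": [0, 0, -0.27], "spin": -0.2}], "jaw": -0.3}}

```text
clock: 18.5
position: [0.5125, 0.2366, 0.097]
tool_rot: [[0.983, 0.181, 0.0], [0.181, -0.983, 0.0], [0.0, -0.0, -1.0]]
wrist_force: [-0.9, -0.2, 0.0]
grip_width: 0.652
grasp_force: 0.0
```

```bash
python3 - <<'E'
from h import *
st=ctrl.get_state(); print(st["position"],st["joint_pos"],st["grip_width"])
im,C,st=shot("wrist","w11.png")
for X,n in ((.514,.237),"R"),((.407,.367),"L"):
    uv=proj(C,[*X,.066]); print(n,uv)
    try: r=knobfit(im,C,uv,.066); print({k:r[k] for k in r if k!="cen"})
    except Exception as e: print(e)
E
```

```text
[0.51249358 0.2365899  0.09695254] [2.22445552e+01 7.75977251e+00 1.11197989e+02 1.22133464e-02
 6.10346318e+01 1.01794056e+02] 0.6518432870674942
R [317.95908422 209.05415018]
{'n': 25, 'rect': ((518.3405151367188, 237.21942138671875), (33.56107711791992, 42.77825164794922), 73.39464569091797), 'ptr': array([0.52760703, 0.23417878]), 'dir': np.float64(161.65887454517875), 'ext': np.float64(0.0076169832991744655)}
L [151.83126008 295.37013207]
{'n': 0, 'rect': ((396.1805114746094, 366.7185363769531), (86.76630401611328, 76.4505386352539), 2.8683550357818604)}
```

```bash
python3 - <<'E'
from h import *
print(go([.4065,.368,.097],yaw=-36))
E
```

```text
(array([-0.2647, -0.4965, -0.0011]), np.float64(-79.23932396189836), np.float64(-0.24021846645499093))
```

Call:
{"method": "drive_tool", "body": {"motion": [{"offset": [-0.265, -0.497, 0], "spin": -0.24}, {"offset": [-0.265, -0.497, 0], "spin": -0.24}, {"offset": [-0.265, -0.497, 0], "spin": -0.24}, {"offset": [-0.265, -0.497, 0], "spin": -0.24}, {"offset": [-0.265, -0.497, 0], "spin": -0.24}, {"offset": [-0.265, -0.497, 0], "spin": -0.24}, {"offset": [-0.265, -0.497, 0], "spin": -0.24}, {"offset": [-0.265, -0.497, 0], "spin": -0.24}, {"offset": [-0.265, -0.497, 0], "spin": -0.24}]}}

```text
clock: 19.45
position: [0.4087, 0.3688, 0.0967]
tool_rot: [[0.6, 0.8, -0.0], [0.8, -0.6, -0.0], [-0.0, -0.0, -1.0]]
wrist_force: [0.0, 0.6, -0.1]
grip_width: 0.649
grasp_force: 0.0
```

```bash
python3 - <<'E'
from h import *
im,C,st=shot("wrist","w12.png"); print(st["position"])
uv=proj(C,[.4065,.368,.066]); r=knobfit(im,C,uv,.066); print(uv,r)
R=np.array(st["tool_rot"])
c=np.array([*np.array(r["rect"][0])/1000,.066]); print("rect ctr tool mm",(R.T@(c-st["position"]))*1000, "yaw y",np.degrees(np.arctan2(R[1,1],R[0,1])))
E
```

```text
[0.40868812 0.36878476 0.09666943]
[315.68103348 214.09825123] {'n': 0, 'cen': array([315.39084895, 208.41510474]), 'rect': ((408.85296630859375, 371.83477783203125), (44.07242202758789, 31.617080688476562), 54.27409744262695)}
rect ctr tool mm [ 2.54478738 -1.69649661 30.66903382] yaw y -36.89939213300118
```

Call:
{"method": "drive_tool", "body": {"motion": [{"offset": [0, -0.009, 0.1], "spin": -0.006}, {"offset": [0, -0.009, 0.2], "spin": -0.006}, {"offset": [0, -0.009, 0.259], "spin": -0.006}, {"offset": [0, -0.009, 0.259], "spin": -0.006}, {"offset": [0, -0.009, 0.259], "spin": -0.006}, {"offset": [0, -0.009, 0.259], "spin": -0.006}]}}

```text
clock: 20.1
position: [0.4074, 0.3717, 0.0206]
tool_rot: [[0.583, 0.812, 0.002], [0.812, -0.583, 0.002], [0.003, 0.001, -1.0]]
wrist_force: [0.6, 1.1, 0.4]
grip_width: 0.653
grasp_force: 0.0
```

Call:
{"method": "drive_tool", "body": {"motion": [{"offset": [0, 0, 0], "spin": 0}, {"offset": [0, 0, 0], "spin": 0}, {"offset": [0, 0, 0], "spin": 0}, {"offset": [0, 0, 0], "spin": 0}, {"offset": [0, 0, 0], "spin": 0}], "jaw": 1, "grip_force": 40}}

```text
clock: 20.6
position: [0.4088, 0.3708, 0.0211]
tool_rot: [[0.582, 0.813, 0.005], [0.813, -0.582, 0.0], [0.003, 0.004, -1.0]]
wrist_force: [3.8, -4.3, 5.3]
grip_width: 0.356
grasp_force: 39.5
```

Call:
{"method": "drive_tool", "body": {"motion": [{"offset": [0, 0.004, 0], "spin": -0.5}, {"offset": [0, 0.004, 0], "spin": -0.5}, {"offset": [0, 0.004, 0], "spin": -0.5}, {"offset": [0, 0.004, 0], "spin": -0.5}, {"offset": [0, 0.004, 0], "spin": -0.5}, {"offset": [0, 0.004, 0], "spin": -0.5}, {"offset": [0, 0.004, 0], "spin": -0.5}, {"offset": [0, 0.004, 0], "spin": -0.5}, {"offset": [0, 0.004, 0], "spin": -0.5}, {"offset": [0, 0.004, 0], "spin": -0.5}, {"offset": [0, 0.004, 0], "spin": -0.5}, {"offset": [0, 0.004, 0], "spin": -0.5}]}}

```text
clock: 21.8
position: [0.4041, 0.3698, 0.021]
tool_rot: [[-0.813, 0.582, -0.005], [0.582, 0.813, -0.001], [0.004, -0.004, -1.0]]
wrist_force: [-12.9, -3.2, 14.1]
grip_width: 0.356
grasp_force: 40.7
```

Call:
{"method": "drive_tool", "body": {"motion": [{"offset": [0, 0, 0], "spin": -0.5}, {"offset": [0, 0, 0], "spin": -0.5}, {"offset": [0, 0, 0], "spin": -0.5}, {"offset": [0, 0, 0], "spin": -0.5}, {"offset": [0, 0, 0], "spin": -0.5}, {"offset": [0, 0, 0], "spin": -0.5}, {"offset": [0, 0, 0], "spin": -0.5}, {"offset": [0, 0, 0], "spin": -0.5}, {"offset": [0, 0, 0], "spin": -0.5}, {"offset": [0, 0, 0], "spin": -0.5}, {"offset": [0, 0, 0], "spin": -0.5}, {"offset": [0, 0, 0], "spin": -0.5}]}}

```text
clock: 23.0
position: [0.4048, 0.3651, 0.021]
tool_rot: [[-0.58, -0.814, -0.005], [-0.814, 0.58, -0.009], [0.011, -0.001, -1.0]]
wrist_force: [-8.6, -18.4, 20.6]
grip_width: 0.358
grasp_force: 41.4
```

Call:
{"method": "drive_tool", "body": {"motion": [{"offset": [0, 0, 0], "spin": 0}, {"offset": [0, 0, 0], "spin": 0}, {"offset": [0, 0, 0], "spin": 0}, {"offset": [0, 0, -0.14], "spin": 0}, {"offset": [0, 0, -0.27], "spin": 0}, {"offset": [0, 0, -0.27], "spin": 0}, {"offset": [0, 0, -0.27], "spin": 0}, {"offset": [0, 0, -0.27], "spin": 0}], "jaw": -0.3}}

```text
clock: 23.8
position: [0.4065, 0.3698, 0.099]
tool_rot: [[-0.583, -0.813, -0.001], [-0.813, 0.583, -0.001], [0.002, 0.0, -1.0]]
wrist_force: [-0.5, -0.2, -1.5]
grip_width: 0.653
grasp_force: 0.0
```

```bash
python3 - <<'E'
from h import *
st=ctrl.get_state(); print(st["joint_pos"])
R=np.array(st["tool_rot"]); t=np.array([.474,.416,.06])-R[:,0]*.08; t[2]=.075; print(t,go(t))
E
```

```text
[ 3.96969468e+01  6.13156390e+00  1.12792739e+02  3.10058447e-03
  6.11705428e+01 -1.04671658e+02]
[0.52060709 0.48102125 0.075     ] (array([-0.5231, -0.0933,  0.0791]), np.float64(144.3670867536286), None)
```

Call:
{"method": "drive_tool", "body": {"motion": [{"offset": [-0.16, -0.03, 0], "spin": 0}, {"offset": [-0.523, -0.093, 0.0], "spin": 0}, {"offset": [-0.523, -0.093, 0.08], "spin": 0}, {"offset": [-0.523, -0.093, 0.08], "spin": 0}, {"offset": [-0.523, -0.093, 0.08], "spin": 0}, {"offset": [-0.523, -0.093, 0.08], "spin": 0}, {"offset": [-0.523, -0.093, 0.08], "spin": 0}, {"offset": [-0.523, -0.093, 0.08], "spin": 0}]}}

```text
clock: 24.6
position: [0.5206, 0.4809, 0.0767]
tool_rot: [[-0.583, -0.813, 0.0], [-0.813, 0.583, 0.0], [-0.0, -0.0, -1.0]]
wrist_force: [-0.4, 0.7, 0.5]
grip_width: 0.649
grasp_force: 0.0
```

```bash
python3 - <<'E'
from h import *
im,C,st=shot("wrist","w13.png"); print(st["position"]); print(ball(im,C))
for X,n in ((.514,.237),"R"),((.407,.368),"L"):
    uv=proj(C,[*X,.066])
    try: r=knobfit(im,C,uv,.066); print(n,uv,r["rect"],r.get("ptr"))
    except Exception as e: print(n,uv,"no")
E
```

```text
[0.52064827 0.48085583 0.0766745 ]Traceback (most recent call last):
  File "<stdin>", line 2, in <module>
  File "h.py", line 52, in ball
    n,l,q,c=cv2.connectedComponentsWithStats(g); k=1+np.argmax(q[1:,4]); b=c[k]
                                                     ~~~~~~~~~^^^^^^^^^
    return _wrapfunc(a, 'argmax', axis=axis, out=out, **kwds)
    return bound(*args, **kwds)
ValueError: attempt to get argmax of an empty sequence
```

```bash
python3 - <<'E'
from h import *
im=cv2.imread("pics/w13.png")[...,::-1].astype(int); C=cam("wrist")
u,v=proj(C,(.474,.416,.043)).astype(int); print(u,v)
for y in range(v-26,v+28,2): print(y," ".join(f"{im[y,x].mean():3.0f}" for x in range(u-28,u+30,2)))
print(im[v-12,u],im[v,u],im[v+12,u-10])
E
```

```text
316 102
76 103 101 102 103 102 103 102 103 104 103 104 105 105 105 104 105 103 102 101 101 101 102 104 103 101 102 103 103 103
78 101 101 102 103 103 104 104 102 102 102 103 103 105 105 104 104 105 103 104 104 102 102 101 100 102 101 103 105 103
80  99 100 101 102 101 102 101 102 102 104 106 106 104 105 104 103 104 106 105 105 104 105 102 103 102 102 101 101 101
82 100 100  99  99 100 101 101 104 104 104  97  93  85  81  83  83  82  89  97 104 104 105 104 103 105 104 101 102 103
84 102 101 102 101 101 101 102 106 102  88  81  87  88  90  91  90  90  88  86  83  96 105 105 105 104 103 103 103 103
86 101 101 102 102 102 103 103  98  81  84  89  91  91  89  90  90  91  91  89  90  82  91 104 105 103 103 103 104 104
88  99  99 101 101 102 103  99  81  87  91  89  88  89  89  91  90  89  90  90  91  91  83  92 104 105 104 104 103 103
90 102 100  98  97 103 103  82  89  90  91  90  91  90  90  90  90  92  89  89  91  91  89  83  93 106 105 103 104 104
92 101 100 101 102 102  86  85  91  91  92  90  91  92  90  90  91  89  90  91  90  90  90  91  77 100 104 105 105 103
94 101 102 102 103 10
[... 1468 characters left out ...]
 92  93  91  91  93  92  92  92  93  91  85  98 102  99 100 101 101
120 105 103 103 103 102 103  99  90  88  94  93  92  92  91  92  92  93  91  91  92  90  86  94 102 100 100  99  99  99
122 105 105 104 104 103 104 103 100  90  87  91  92  92  92  92  92  93  91  91  89  85  95 102 100 100  99  99  99 101
124 103 103 105 104 106 104 104 104 101  96  93  88  90  91  91  91  92  90  87  93 100 104 103 103 102 102  99 100 100
126  97 102 101 104 103 104 103 103 102 102 102 100  91  90  91  90  90  94 100 101 103 105 107 106 106 104 103 103 100
128  96  92  93  96  99 102 102 102 104 104 103 102 102 103 102 103 102 102 105 103 103 104 105 106 105 106 106 107 106
[96 92 82] [73 73 73] [99 95 83]
```

```bash
python3 - <<'E'
s=open("h.py").read()
s=s.replace("yel=((s[...,1]-s[...,2])>12)&((s[...,0]-s[...,1])<14)","mn=s.mean(2); bright=mn>.8*np.median(mn); yel=((s[...,1]-s[...,2])/mn>.06)&((s[...,0]-s[...,1])/mn<.1)&bright")
s=s.replace("b=c[k]\n","b=c[k]; xx,yy=np.nonzero(l==k)[::-1]; mb=(xx.min()+xx.max())/2,(yy.min()+yy.max())/2\n")
open("h.py","w").write(s)
E
python3 - <<'E'
from h import *
C=cam("wrist"); im=cv2.imread("pics/w13.png")[...,::-1]; print(ball(im,C))
for X,n in ((.514,.237),"R"),((.407,.368),"L"):
    uv=proj(C,[*X,.066])
    try: r=knobfit(im,C,uv,.066); print(n,uv,r["rect"],r.get("ptr"))
    except Exception as e: print(n,uv,"no")
E
```

```text
bash:  1632 Segmentation fault         python3 - <<'E'
from h import *
C=cam("wrist"); im=cv2.imread("pics/w13.png")[...,::-1]; print(ball(im,C))
for X,n in ((.514,.237),"R"),((.407,.368),"L"):
    uv=proj(C,[*X,.066])
    try: r=knobfit(im,C,uv,.066); print(n,uv,r["rect"],r.get("ptr"))
    except Exception as e: print(n,uv,"no")
E
```

```bash
python3 - <<'E'
from h import *
C=cam("wrist"); im=cv2.imread("pics/w13.png")[...,::-1].copy(); print(ball(im,C),flush=True)
E
```

```text
{'axes': (164.82601928710938, 173.1516876220703), 'ppm': np.float64(5.120874347108783), 'area': array([ 155,  121,   66,   69, 3479], dtype=int32), 'ctr': array([0.474, 0.417, 0.04 ]), 'd_plate': array([0.23, 0.14]), 'tilt': np.float64(0.002249003710087018), 'L_raise': np.float64(-0.062432262092788335), 'R_raise': np.float64(-0.2625179442431361)}
```

```bash
sed -i 's/MORPH_ELLIPSE,(17,17)/MORPH_ELLIPSE,(35,35)/' h.py; python3 - <<'E'
from h import *
C=cam("wrist"); im=cv2.imread("pics/w13.png")[...,::-1].copy(); print(ball(im,C),flush=True)
u,v=proj(C,(.474,.416,.043)).astype(int); s=im[v-12:v+16,u-14:u+16].astype(int)
for y in range(28): print(v-12+y," ".join(f"{a[0]-a[2]:3d}" for a in s[y]))
E
```

```text
{'axes': (164.82601928710938, 173.1516876220703), 'ppm': np.float64(5.120874347108783), 'area': array([ 155,  121,   66,   67, 3288], dtype=int32), 'ctr': array([0.474, 0.417, 0.04 ]), 'd_plate': array([-0.01,  0.23]), 'tilt': np.float64(0.0018800032881891152), 'L_raise': np.float64(0.16971812086860458), 'R_raise': np.float64(-0.14857969926006054)}
90  15  15  15  15  15  14  16  14  15  15  14  15  14  15  14  14  15  15  15  15  14  14  14  15  14  14  14  14  13  13
91  14  15  14  15  15  13  13  15  14  15  15  14  15  14  15  14  15  15  14  15  14  14  13  14  13  14  15  13  13  12
92  15  16  13  13  14  14  15  14  14  14  14  15  16  15  14  14  14  14  13  13  13  14  13  13  12  12  13  14  15  14
93  14  14  13  14  15  13  14  15  15  13  14  14  14  14  15  16  15  14  14  13  15  13  14  14  13  14  14  14  13  13
94  15  14  12  14  12  13  14  13  14  14  14  15  16  15  15  15  15  14  14  14  14  13  13  14  13  13  14  15  14  14
95  15  14  13  14  14  15  14  14  12  14  13  14  14  13  13  13  14  13  14  13  13  14  14  13  14  15  13  12  13  14
96  14  13 
[... 2012 characters left out ...]
  14  11   9   8   7   7   9  10  11  13  16  14  13  12  13  13  13  14  13  14
113  14  16  15  14  15  14  15  15  14  14  15  15  14  13  12  14  14  14  14  15  15  14  14  14  14  14  14  14  13  13
114  14  15  15  14  16  15  14  15  15  14  15  15  15  14  14  14  15  14  15  15  15  13  15  14  15  13  14  14  14  15
115  14  15  14  15  14  14  14  13  14  14  14  15  15  14  15  13  15  14  15  15  15  15  14  15  14  15  15  14  13  15
116  15  14  15  14  14  14  15  13  15  15  14  15  15  15  14  14  14  14  15  15  14  14  15  15  15  15  15  15  15  14
117  16  13  16  13  15  15  15  15  14  14  14  15  16  15  14  15  14  14  15  15  14  16  15  14  14  15  15  14  15  15
```

```bash
python3 - <<'E'
from h import *
print(go([.4068,.368,.021]))
E
```

```text
(array([0.5278, 0.0895, 0.1861]), np.float64(144.35081162156686), None)
```

Call:
{"method": "drive_tool", "body": {"motion": [{"offset": [0.1, 0.02, -0.07], "spin": 0}, {"offset": [0.528, 0.09, -0.07], "spin": 0}, {"offset": [0.528, 0.09, -0.07], "spin": 0}, {"offset": [0.528, 0.09, -0.07], "spin": 0}, {"offset": [0.528, 0.09, -0.07], "spin": 0}, {"offset": [0.528, 0.09, -0.07], "spin": 0}, {"offset": [0.528, 0.09, 0.1], "spin": 0}, {"offset": [0.528, 0.09, 0.186], "spin": 0}, {"offset": [0.528, 0.09, 0.186], "spin": 0}, {"offset": [0.528, 0.09, 0.186], "spin": 0}, {"offset": [0.528, 0.09, 0.186], "spin": 0}]}}

```text
clock: 25.75
position: [0.4091, 0.3702, 0.0224]
tool_rot: [[-0.583, -0.813, 0.003], [-0.813, 0.583, 0.003], [-0.004, -0.001, -1.0]]
wrist_force: [0.2, 0.5, -0.7]
grip_width: 0.652
grasp_force: 0.0
```

Call:
{"method": "drive_tool", "body": {"motion": [{"offset": [0, 0, 0], "spin": 0}, {"offset": [0, 0, 0], "spin": 0}, {"offset": [0, 0, 0], "spin": 0}, {"offset": [0, 0, 0], "spin": 0}, {"offset": [0, 0, 0], "spin": 0.09}, {"offset": [0, 0, 0], "spin": 0.17}, {"offset": [0, 0, 0], "spin": 0.17}, {"offset": [0, 0, 0], "spin": 0.17}, {"offset": [0, 0, 0], "spin": 0.17}], "jaw": 1, "grip_force": 40}}

```text
clock: 26.65
position: [0.409, 0.3689, 0.0224]
tool_rot: [[-0.916, -0.402, 0.004], [-0.402, 0.916, 0.001], [-0.004, -0.0, -1.0]]
wrist_force: [1.0, -3.1, 5.9]
grip_width: 0.354
grasp_force: 39.5
```

Call:
{"method": "drive_tool", "body": {"motion": [{"offset": [0, 0, 0], "spin": 0}, {"offset": [0, 0, 0], "spin": 0}, {"offset": [0, 0, 0], "spin": 0}, {"offset": [0, 0, -0.14], "spin": 0}, {"offset": [0, 0, -0.27], "spin": 0}, {"offset": [0, 0, -0.27], "spin": 0}, {"offset": [0, 0, -0.27], "spin": 0}, {"offset": [0, 0, -0.27], "spin": 0}], "jaw": -0.3}}

```text
clock: 27.45
position: [0.4061, 0.3678, 0.1001]
tool_rot: [[-0.915, -0.403, -0.002], [-0.403, 0.915, -0.001], [0.002, -0.001, -1.0]]
wrist_force: [0.4, -0.5, -0.4]
grip_width: 0.652
grasp_force: 0.0
```

```bash
python3 - <<'E'
from h import *
st=ctrl.get_state()
R=np.array(st["tool_rot"]); t=np.array([.474,.4165,.04])-R[:,0]*.08; t[2]=.045; print(t,go(t))
E
```

```text
[0.54721848 0.44873394 0.045     ] (array([-0.5396,  0.0575,  0.1825]), np.float64(113.76123396682765), None)
```

Call:
{"method": "drive_tool", "body": {"motion": [{"offset": [-0.17, 0.02, 0], "spin": 0}, {"offset": [-0.54, 0.057, 0.0], "spin": 0}, {"offset": [-0.54, 0.057, 0.0], "spin": 0}, {"offset": [-0.54, 0.057, 0.182], "spin": 0}, {"offset": [-0.54, 0.057, 0.182], "spin": 0}, {"offset": [-0.54, 0.057, 0.182], "spin": 0}, {"offset": [-0.54, 0.057, 0.182], "spin": 0}, {"offset": [-0.54, 0.057, 0.182], "spin": 0}]}}

```text
clock: 28.25
position: [0.5486, 0.4498, 0.0487]
tool_rot: [[-0.915, -0.403, 0.002], [-0.403, 0.915, 0.001], [-0.002, 0.001, -1.0]]
wrist_force: [-0.1, 1.4, 1.0]
grip_width: 0.651
grasp_force: 0.0
```

```bash
cat >> h.py <<'E'
def ball2(im,C,X=(.474,.4165,.041),yaw=39):
    u,v=proj(C,X).astype(int); r=16; u0,v0=u-r,v-r; F=8
    s=cv2.resize(im[v0:v+r,u0:u+r].copy(),None,fx=F,fy=F,interpolation=cv2.INTER_CUBIC).astype(int); mn=s.mean(2)
    med=np.median(mn); dark=(mn<.86*med).astype(np.uint8)
    n,l,q,c=cv2.connectedComponentsWithStats(dark); k=1+np.argmax(q[1:,4])
    pts=np.argwhere(l==k)[:,::-1].astype(np.float32); (rc,rr)=cv2.minEnclosingCircle(cv2.convexHull(pts)); rm=pts.min(0),pts.max(0)
    ch=(s[...,0]-s[...,2])/mn; z=cv2.morphologyEx(((ch<.035)&(l==k)).astype(np.uint8),cv2.MORPH_OPEN,np.ones((17,17)))
    n,l,q,c=cv2.connectedComponentsWithStats(z); k2=1+np.argmax(q[1:,4]); b=c[k2]
    toP=lambda p: ray(C,*((np.array(p)+.5)/F-.5+[u0,v0]),.039)
    d=(toP(b)-toP(rc))[:2]*1000; t=np.radians(yaw); dp=np.array([d[0]*np.cos(t)+d[1]*np.sin(t),-d[0]*np.sin(t)+d[1]*np.cos(t)])
    print("ring dia px",2*rr/F,"box",(rm[1]-rm[0])/F,"ball box",q[k2][2:]/F,"ring px",np.array(rc)/F+[u0,v0],"ball px",b/F+[u0,v0])
    print("d",dp.round(2),"tilt",(np.hypot(*dp)/120).round(4),"Lraise",((-dp[0]+dp[1])*.707).round(2),"Rraise",((-dp[0]-dp[1])*.707).round(2))
E
python3 - <<'E'
from h import *
im,C,st=shot("wrist","w14.png"); print(st["position"]); ball2(im,C)
E
```

```text
[0.54856787 0.44981187 0.04865733]
ring dia px 19.655935287475586 box [18.375 19.5  ] ball box [ 11.    10.75 786.5 ] ring px [314.77823067 101.9333744 ] ball px [314.42675223 102.09921329]
d [ 0.04 -0.24] tilt 0.002 Lraise -0.2 Rraise 0.14
```

```bash
python3 - <<'E'
from h import *
im=cv2.imread("pics/w14.png").astype(int); m=im.mean(2)
for y in range(90,115): print(y," ".join(f"{m[y,x]:3.0f}" for x in range(302,328)))
E
```

```text
90  95  95  93  94  96  94  94  94  96  95  95  94  96  95  95  96  94  94  94  94  95  93  94  94  94 109
91  96  95  94  95  95  95  95  96  96  93  93  93  92  92  92  93  94  94  94  94  95  94  94  94  93 107
92  93  94  94  94  93  95  95  94  92  86  81  79  76  76  78  82  87  91  95  95  95  95  94  95  93  97
93  94  95  96  95  95  94  94  89  79  69  65  62  61  62  60  64  69  79  91  94  94  94  94  95  94  94
94  95  95  96  95  96  94  87  76  63  61  70  73  73  74  73  69  63  63  77  90  96  95  95  95  95  95
95  95  95  96  96  95  91  76  63  64  71  79  80  79  82  81  83  78  67  64  77  91  94  95  95  95  93
96  95  95  96  95  94  80  61  64  73  76  73  73  73  73  73  79  83  81  68  64  77  92  95  96  94  94
97  96  96  96  96  88  66  60  71  72  69  69  71  70  70  69  69  74  81  81  60  64  85  95  94  95  94
98  95  96  95  94  80  60  66  73  67  68  72  73  75  74  73  67  66  74  85  75  59  74  92  94  93  96
99  97  95  95  92  71  58  71  67  66  68  73  76  78  76  73  69  66  66  83  83  61  67  89  94  95  94
100  96  96  95  88  65  56  6
[... 889 characters left out ...]
  64  67  70  73  63  61  74  91  94  96  96  95  97
109  96  95  96  96  95  96  91  78  64  56  62  66  65  69  69  66  64  64  76  91  96  97  97  96  96  96
110  95  96  96  95  96  97  95  91  81  73  66  62  61  63  63  65  72  82  91  95  96  96  96  96  98  95
111  96  95  95  95  95  96  97  96  94  91  86  78  75  75  78  83  92  93  94  96  95  97  96  97  95  96
112  95  96  95  96  96  96  98  96  96  96  95  93  92  92  94  94  97  96  96  97  96  98  96  97  96  97
113  95  94  96  96  95  96  96  96  96  97  97  97  97  96  97  96  95  96  98  95  96  95  95  96  96  96
114  97  95  96  95  96  95  96  95  97  94  96  96  96  95  95  96  95  95  98  97  97  97  95  95  96  96
```

```bash
python3 - <<'E'
from h import *
print(go([.46,.20,.16],yaw=39))
T=cam("top"); q=[ray(T,190+a/3,120+b/3,.03) for a,b in [(400,80),(515,8),(573,100),(462,173)]]
print(np.round(q,3)); print("tray",np.mean(q,0).round(4))
for i in range(4):
    d=q[(i+1)%4]-q[i]; print(np.linalg.norm(d),np.degrees(np.arctan2(d[1],d[0])))
E
```

```text
(array([ 0.6058, -0.643 , -0.372 ]), np.float64(113.77862057017445), np.float64(0.41543678094541353))
[[0.678 0.172 0.03 ]
 [0.744 0.075 0.03 ]
 [0.666 0.025 0.03 ]
 [0.6   0.118 0.03 ]]
tray [0.6721 0.0974 0.03  ]
0.11710538078776209 -55.83846410945601
0.093401454360116 -147.3343607612762
0.11390157093154772 125.01986500076049
0.09507906645722493 34.630561425449265
```

Call:
{"method": "drive_tool", "body": {"motion": [{"offset": [0, 0, -0.16], "spin": 0.04}, {"offset": [0.1, -0.1, -0.33], "spin": 0.1}, {"offset": [0.606, -0.643, -0.372], "spin": 0.415}, {"offset": [0.606, -0.643, -0.372], "spin": 0.415}, {"offset": [0.606, -0.643, -0.372], "spin": 0.415}, {"offset": [0.606, -0.643, -0.372], "spin": 0.415}, {"offset": [0.606, -0.643, -0.372], "spin": 0.415}, {"offset": [0.606, -0.643, -0.372], "spin": 0.415}, {"offset": [0.606, -0.643, -0.372], "spin": 0.415}, {"offset": [0.606, -0.643, -0.372], "spin": 0.415}, {"offset": [0.606, -0.643, -0.372], "spin": 0.415}, {"offset": [0.606, -0.643, -0.372], "spin": 0.415}], "jaw": -0.4}}

```text
clock: 29.5
position: [0.4599, 0.1999, 0.159]
tool_rot: [[-0.632, 0.775, 0.001], [0.775, 0.632, 0.0], [-0.0, 0.001, -1.0]]
wrist_force: [0.9, -0.4, -0.1]
grip_width: 0.696
grasp_force: 0.0
```

```bash
cat >> h.py <<'E'
def panels(im,C,z=.010,lo=(.2,.0),hi=(.75,.45),verbose=True):
    s=im.astype(int); mn=s.mean(2)+1; ch=(s[...,0]-s[...,2])/mn
    m=((ch>.04)&(ch<.22)&(mn>60)).astype(np.uint8); m=cv2.morphologyEx(m,cv2.MORPH_OPEN,np.ones((5,5)))
    out=[]
    for c in cv2.findContours(m,cv2.RETR_EXTERNAL,cv2.CHAIN_APPROX_NONE)[0]:
        if cv2.contourArea(c)<150: continue
        P=np.array([ray(C,*p[0],z)[:2]*1000 for p in c],np.float32)
        a=cv2.contourArea(P); (cx,cy),(w,h),an=cv2.minAreaRect(P)
        if not(500<a<2600 and 28<w<50 and 28<h<50): continue
        # broken corner: the rect corner farthest from contour
        B=cv2.boxPoints(((cx,cy),(w,h),an)); g=[-cv2.pointPolygonTest(P.reshape(-1,1,2),(float(b[0]),float(b[1])),True) for b in B]
        k=int(np.argmax(g)); cut=B[k]-[cx,cy]
        out.append(dict(c=(round(cx/1000,4),round(cy/1000,4)),wh=(round(w,1),round(h,1)),an=round(an,1),area=int(a),gap=round(max(g),1),cutdir=round(float(np.degrees(np.arctan2(cut[1],cut[0]))),0)))
        if verbose: print(out[-1])
    return out
E
python3 - <<'E'
from h import *
im,C,st=shot("wrist","w15.png"); print(st["position"],st["grip_width"]); panels(im,C)
E
```

```text
[0.45985274 0.19989111 0.15896068] 0.6957936098606078
{'c': (0.612, 0.2042), 'wh': (39.7, 39.0), 'an': 39.2, 'area': 1396, 'gap': 7.5, 'cutdir': -96.0}
{'c': (0.4438, 0.1507), 'wh': (38.9, 38.1), 'an': 35.9, 'area': 1411, 'gap': 1.4, 'cutdir': 172.0}
{'c': (0.4127, 0.1953), 'wh': (39.0, 39.2), 'an': 36.9, 'area': 1350, 'gap': 10.2, 'cutdir': 82.0}
{'c': (0.3553, 0.2738), 'wh': (39.7, 39.9), 'an': 41.6, 'area': 1384, 'gap': 10.6, 'cutdir': 87.0}
{'c': (0.481, 0.4309), 'wh': (30.2, 29.1), 'an': 39.2, 'area': 706, 'gap': 7.1, 'cutdir': -97.0}
```

```bash
python3 - <<'E'
from h import *
print(go([.4429,.150,-.024],yaw=36))
E
```

```text
(array([-0.0932, -0.149 ,  0.6088]), np.float64(39.18130567300967), np.float64(0.017673920405609226))
```

Call:
{"method": "drive_tool", "body": {"motion": [{"offset": [-0.093, -0.149, 0.15], "spin": 0.018}, {"offset": [-0.093, -0.149, 0.3], "spin": 0.018}, {"offset": [-0.093, -0.149, 0.42], "spin": 0.018}, {"offset": [-0.093, -0.149, 0.52], "spin": 0.018}, {"offset": [-0.093, -0.149, 0.6], "spin": 0.018}, {"offset": [-0.093, -0.149, 0.605], "spin": 0.018}, {"offset": [-0.093, -0.149, 0.605], "spin": 0.018}, {"offset": [-0.093, -0.149, 0.605], "spin": 0.018}]}}

```text
clock: 30.35
position: [0.4442, 0.1503, -0.0218]
tool_rot: [[-0.586, 0.81, 0.003], [0.81, 0.586, 0.001], [-0.001, 0.002, -1.0]]
wrist_force: [-0.9, -1.0, -0.5]
grip_width: 0.701
grasp_force: 0.0
```

Call:
{"method": "drive_tool", "body": {"motion": [{"offset": [0, 0, 0], "spin": 0}, {"offset": [0, 0, 0], "spin": 0}, {"offset": [0, 0, 0], "spin": 0}, {"offset": [0, 0, 0], "spin": 0}, {"offset": [0, 0, 0], "spin": 0}], "jaw": 1, "grip_force": 30}}

```text
clock: 30.85
position: [0.4427, 0.1498, -0.023]
tool_rot: [[-0.585, 0.811, 0.0], [0.811, 0.585, 0.0], [-0.0, 0.0, -1.0]]
wrist_force: [-0.5, 0.3, -0.3]
grip_width: -0.001
grasp_force: 0.0
```

```bash
python3 - <<'E'
from h import *
st=ctrl.get_state(); print(st["position"]); print(go([.5215,.2899,.06],yaw=39)); print(np.degrees(np.arctan2(st["tool_rot"][1][1],st["tool_rot"][0][1])))
E
```

```text
[ 0.44267566  0.14977813 -0.02300526]
(array([ 0.225 ,  0.4865, -0.2765]), np.float64(35.81726229224072), np.float64(-0.017681876154218262))
35.81726229224072
```

Call:
{"method": "drive_tool", "body": {"motion": [{"offset": [0, 0, -0.04], "spin": 0}, {"offset": [0, 0, -0.04], "spin": 0}, {"offset": [0, 0, -0.04], "spin": 0}, {"offset": [0, 0, -0.04], "spin": 0}, {"offset": [0, 0, 0.02], "spin": 0}, {"offset": [0, 0, 0.04], "spin": 0}, {"offset": [0, 0, 0.04], "spin": 0}, {"offset": [0, 0, 0.04], "spin": 0}], "jaw": -0.3}}

```text
clock: 31.65
position: [0.4423, 0.1497, -0.0354]
tool_rot: [[-0.585, 0.811, -0.001], [0.811, 0.585, -0.0], [0.0, -0.001, -1.0]]
wrist_force: [1.0, -1.5, -0.2]
grip_width: 0.649
grasp_force: 0.0
```

Call:
{"method": "drive_tool", "body": {"motion": [{"offset": [0, 0, 0.007], "spin": 0}, {"offset": [0, 0, 0.012], "spin": 0}, {"offset": [0, 0, 0.012], "spin": 0}, {"offset": [0, 0, 0.012], "spin": 0}]}}

```text
clock: 32.05
position: [0.4427, 0.1497, -0.0387]
tool_rot: [[-0.585, 0.811, 0.0], [0.811, 0.585, 0.0], [-0.0, 0.0, -1.0]]
wrist_force: [-0.8, 0.1, -0.5]
grip_width: 0.65
grasp_force: 0.0
```

Close here and see.

Call:
{"method": "drive_tool", "body": {"motion": [{"offset": [0, 0, 0], "spin": 0}, {"offset": [0, 0, 0], "spin": 0}, {"offset": [0, 0, 0], "spin": 0}, {"offset": [0, 0, 0], "spin": 0}, {"offset": [0, 0, 0], "spin": 0}], "jaw": 1, "grip_force": 30}}

```text
clock: 32.55
position: [0.443, 0.1499, -0.0385]
tool_rot: [[-0.585, 0.811, 0.001], [0.811, 0.585, 0.0], [-0.0, 0.001, -1.0]]
wrist_force: [0.0, -0.0, 3.8]
grip_width: 0.456
grasp_force: 30.7
```

```bash
python3 - <<'E'
from h import *
print(go([.5215,.2899,-.0035],yaw=39))
E
```

```text
(array([ 0.2254,  0.4854, -0.1164]), np.float64(35.81842503047382), np.float64(-0.017675416497367674))
```

Call:
{"method": "drive_tool", "body": {"motion": [{"offset": [0, 0, -0.15], "spin": 0}, {"offset": [0, 0, -0.3], "spin": 0}, {"offset": [0.07, 0.15, -0.34], "spin": -0.018}, {"offset": [0.225, 0.485, -0.34], "spin": -0.018}, {"offset": [0.225, 0.485, -0.34], "spin": -0.018}, {"offset": [0.225, 0.485, -0.34], "spin": -0.018}, {"offset": [0.225, 0.485, -0.34], "spin": -0.018}, {"offset": [0.225, 0.485, -0.34], "spin": -0.018}, {"offset": [0.225, 0.485, -0.22], "spin": -0.018}, {"offset": [0.225, 0.485, -0.14], "spin": -0.018}, {"offset": [0.225, 0.485, -0.125], "spin": -0.018}, {"offset": [0.225, 0.485, -0.125], "spin": -0.018}]}}

```text
clock: 33.75
position: [0.5193, 0.2876, -0.0022]
tool_rot: [[-0.629, 0.777, -0.003], [0.777, 0.629, -0.002], [0.001, -0.003, -1.0]]
wrist_force: [0.5, 0.8, 1.0]
grip_width: 0.455
grasp_force: 30.7
```

Call:
{"method": "drive_tool", "body": {"motion": [{"offset": [0, 0, 0.004], "spin": 0}, {"offset": [0, 0, 0.008], "spin": 0}, {"offset": [0, 0, 0.008], "spin": 0}, {"offset": [0, 0, 0.008], "spin": 0}]}}

```text
clock: 34.15
position: [0.5215, 0.2898, -0.0031]
tool_rot: [[-0.63, 0.776, 0.001], [0.776, 0.63, 0.0], [-0.0, 0.001, -1.0]]
wrist_force: [-1.4, 1.1, -1.0]
grip_width: 0.457
grasp_force: 30.7
```

Call:
{"method": "drive_tool", "body": {"motion": [{"offset": [0, 0, 0.004], "spin": 0}, {"offset": [0, 0, 0.004], "spin": 0}, {"offset": [0, 0, 0.004], "spin": 0}]}}

```text
clock: 34.45
position: [0.5215, 0.2899, -0.0045]
tool_rot: [[-0.63, 0.776, 0.001], [0.776, 0.63, 0.0], [-0.0, 0.001, -1.0]]
wrist_force: [0.7, 1.0, 2.2]
grip_width: 0.46
grasp_force: 30.9
```

Call:
{"method": "drive_tool", "body": {"motion": [{"offset": [0, 0, 0], "spin": 0}, {"offset": [0, 0, 0], "spin": 0}, {"offset": [0, 0, 0], "spin": 0}, {"offset": [0, 0, 0], "spin": 0}, {"offset": [0, 0, -0.15], "spin": 0}, {"offset": [0, 0, -0.3], "spin": 0}, {"offset": [0, 0, -0.4], "spin": 0}, {"offset": [0, 0, -0.4], "spin": 0}, {"offset": [0, 0, -0.4], "spin": 0}], "jaw": -0.3}}

```text
clock: 35.35
position: [0.5216, 0.2899, 0.1161]
tool_rot: [[-0.63, 0.777, 0.002], [0.777, 0.63, 0.001], [-0.0, 0.002, -1.0]]
wrist_force: [-0.5, 0.3, -0.2]
grip_width: 0.647
grasp_force: 0.0
```

```bash
python3 - <<'E'
from h import *
im,C,st=shot("wrist","w16.png"); print(st["position"]); print("z.044"); panels(im,C,z=.044); print("z.01");
print(go([.609,.206,.10],yaw=39)); print(st["joint_pos"][5])
E
```

```text
[0.52164852 0.2899353  0.11606576]
z.044
{'c': (0.5948, 0.2225), 'wh': (33.6, 34.3), 'an': 39.0, 'area': 1118, 'gap': 1.3, 'cutdir': 85.0}
{'c': (0.5218, 0.2903), 'wh': (39.8, 39.3), 'an': 39.0, 'area': 1521, 'gap': 1.1, 'cutdir': -6.0}
{'c': (0.4192, 0.2141), 'wh': (35.4, 33.9), 'an': 39.0, 'area': 1063, 'gap': 9.2, 'cutdir': 83.0}
{'c': (0.3688, 0.2834), 'wh': (35.1, 34.6), 'an': 42.0, 'area': 1062, 'gap': 9.6, 'cutdir': 87.0}
{'c': (0.4738, 0.4153), 'wh': (28.0, 28.7), 'an': 41.2, 'area': 643, 'gap': 5.9, 'cutdir': 87.0}
{'c': (0.3403, 0.3161), 'wh': (34.9, 34.8), 'an': 42.9, 'area': 1156, 'gap': 1.5, 'cutdir': -2.0}
z.01
(array([-0.4016,  0.0542,  0.0478]), np.float64(39.05637664923333), np.float64(0.00031320360685182575))
-12.38420379565585
```

```bash
python3 - <<'E'
from h import *
im=cv2.imread("pics/w16.png")[...,::-1].copy(); C=cam("wrist"); P=panels(im,C,z=.010)
print(go([P[0]["c"][0]-.001,P[0]["c"][1]-.0009,-.0385],yaw=39) if abs(P[0]["c"][0]-.61)<.02 else "?")
E
```

```text
{'c': (0.609, 0.2052), 'wh': (37.9, 38.6), 'an': 39.1, 'area': 1419, 'gap': 1.5, 'cutdir': -6.0}
{'c': (0.5268, 0.2815), 'wh': (44.8, 44.3), 'an': 39.1, 'area': 1932, 'gap': 1.2, 'cutdir': -6.0}
{'c': (0.411, 0.1954), 'wh': (40.1, 38.3), 'an': 39.1, 'area': 1358, 'gap': 10.3, 'cutdir': 83.0}
{'c': (0.3541, 0.2736), 'wh': (39.7, 39.1), 'an': 42.0, 'area': 1357, 'gap': 10.9, 'cutdir': 87.0}
{'c': (0.4727, 0.4224), 'wh': (31.5, 32.4), 'an': 41.2, 'area': 816, 'gap': 6.6, 'cutdir': 87.0}
{'c': (0.3219, 0.3105), 'wh': (39.5, 39.3), 'an': 42.9, 'area': 1478, 'gap': 1.7, 'cutdir': -2.0}
(array([-0.404 ,  0.0486,  0.5094]), np.float64(39.05637664923333), np.float64(0.00031320360685182575))
```

Call:
{"method": "drive_tool", "body": {"motion": [{"offset": [-0.16, 0.02, 0], "spin": 0}, {"offset": [-0.404, 0.049, 0.05], "spin": 0}, {"offset": [-0.404, 0.049, 0.15], "spin": 0}, {"offset": [-0.404, 0.049, 0.2], "spin": 0}, {"offset": [-0.404, 0.049, 0.3], "spin": 0}, {"offset": [-0.404, 0.049, 0.4], "spin": 0}, {"offset": [-0.404, 0.049, 0.47], "spin": 0}, {"offset": [-0.404, 0.049, 0.509], "spin": 0}, {"offset": [-0.404, 0.049, 0.509], "spin": 0}, {"offset": [-0.404, 0.049, 0.509], "spin": 0}, {"offset": [-0.404, 0.049, 0.509], "spin": 0}]}}

```text
clock: 36.5
position: [0.6096, 0.2053, -0.0364]
tool_rot: [[-0.63, 0.776, 0.002], [0.776, 0.63, 0.001], [-0.001, 0.002, -1.0]]
wrist_force: [-0.4, -0.5, 0.7]
grip_width: 0.649
grasp_force: 0.0
```

Call:
{"method": "drive_tool", "body": {"motion": [{"offset": [0, 0, 0], "spin": 0}, {"offset": [0, 0, 0], "spin": 0}, {"offset": [0, 0, 0], "spin": 0}, {"offset": [0, 0, 0], "spin": 0}, {"offset": [0, 0, 0], "spin": 0}], "jaw": 1, "grip_force": 30}}

```text
clock: 37.0
position: [0.61, 0.2052, -0.0361]
tool_rot: [[-0.63, 0.777, 0.002], [0.777, 0.63, 0.001], [-0.001, 0.002, -1.0]]
wrist_force: [-0.9, 0.1, 5.9]
grip_width: 0.452
grasp_force: 30.9
```

```bash
python3 - <<'E'
from h import *
st=ctrl.get_state(); print(st["grip_width"],go([.4926,.3256,-.0045],yaw=39))
E
```

```text
0.45174265088029214 (array([ 0.5583, -0.0509, -0.1059]), np.float64(39.05006906093639), np.float64(0.000278161449646556))
```

Call:
{"method": "drive_tool", "body": {"motion": [{"offset": [0, 0, -0.15], "spin": 0}, {"offset": [0, 0, -0.3], "spin": 0}, {"offset": [0.17, -0.02, -0.33], "spin": 0}, {"offset": [0.558, -0.051, -0.33], "spin": 0}, {"offset": [0.558, -0.051, -0.33], "spin": 0}, {"offset": [0.558, -0.051, -0.33], "spin": 0}, {"offset": [0.558, -0.051, -0.33], "spin": 0}, {"offset": [0.558, -0.051, -0.33], "spin": 0}, {"offset": [0.558, -0.051, -0.22], "spin": 0}, {"offset": [0.558, -0.051, -0.14], "spin": 0}, {"offset": [0.558, -0.051, -0.12], "spin": 0}, {"offset": [0.558, -0.051, -0.12], "spin": 0}]}}

```text
clock: 38.2
position: [0.4921, 0.3237, -0.0018]
tool_rot: [[-0.629, 0.778, -0.001], [0.778, 0.629, -0.001], [-0.0, -0.002, -1.0]]
wrist_force: [0.2, 0.5, -0.1]
grip_width: 0.453
grasp_force: 31.8
```

Call:
{"method": "drive_tool", "body": {"motion": [{"offset": [0, 0, 0.003], "spin": 0}, {"offset": [0, 0, 0.007], "spin": 0}, {"offset": [0, 0, 0.007], "spin": 0}, {"offset": [0, 0, 0.007], "spin": 0}]}}

```text
clock: 38.6
position: [0.4928, 0.3248, -0.0026]
tool_rot: [[-0.63, 0.777, 0.002], [0.777, 0.63, 0.0], [-0.001, 0.001, -1.0]]
wrist_force: [0.1, -3.1, 5.0]
grip_width: 0.451
grasp_force: 32.3
```

Contact. Release, lift, then A.

Call:
{"method": "drive_tool", "body": {"motion": [{"offset": [0, 0, 0], "spin": 0}, {"offset": [0, 0, 0], "spin": 0}, {"offset": [0, 0, 0], "spin": 0}, {"offset": [0, 0, 0], "spin": 0}, {"offset": [0, 0, -0.15], "spin": 0}, {"offset": [0, 0, -0.3], "spin": 0}, {"offset": [0, 0, -0.4], "spin": 0}, {"offset": [0, 0, -0.4], "spin": 0}, {"offset": [0, 0, -0.4], "spin": 0}], "jaw": -0.3}}

```text
clock: 39.5
position: [0.492, 0.3255, 0.1172]
tool_rot: [[-0.63, 0.776, 0.002], [0.776, 0.63, 0.001], [-0.0, 0.002, -1.0]]
wrist_force: [-1.2, -0.0, -0.4]
grip_width: 0.65
grasp_force: 0.0
```

```bash
python3 - <<'E'
from h import *
im,C,st=shot("wrist","w17.png"); print("plate"); panels(im,C,z=.044); print("bench"); P=panels(im,C)
for p in P:
    if abs(p["c"][0]-.322)<.05 and abs(p["c"][1]-.31)<.03: print(p,go([p["c"][0]-.001,p["c"][1]-.0009,-.0375],yaw=p["an"]))
E
```

```text
plate
{'c': (0.5218, 0.2903), 'wh': (39.5, 39.6), 'an': 40.0, 'area': 1504, 'gap': 1.5, 'cutdir': -5.0}
{'c': (0.416, 0.2181), 'wh': (35.1, 35.7), 'an': 37.2, 'area': 1095, 'gap': 9.6, 'cutdir': 83.0}
{'c': (0.4942, 0.3239), 'wh': (39.7, 38.7), 'an': 39.0, 'area': 1495, 'gap': 1.1, 'cutdir': 83.0}
{'c': (0.3654, 0.2875), 'wh': (35.2, 34.9), 'an': 41.9, 'area': 1066, 'gap': 9.3, 'cutdir': 87.0}
{'c': (0.4732, 0.416), 'wh': (29.1, 29.1), 'an': 39.1, 'area': 659, 'gap': 6.3, 'cutdir': 84.0}
{'c': (0.3366, 0.3203), 'wh': (34.9, 34.6), 'an': 43.1, 'area': 1138, 'gap': 1.6, 'cutdir': -2.0}
bench
{'c': (0.5325, 0.2771), 'wh': (44.7, 44.9), 'an': 40.0, 'area': 1932, 'gap': 1.7, 'cutdir': -5.0}
{'c': (0.4127, 0.1953), 'wh': (39.8, 40.4), 'an': 37.2, 'area': 1406, 'gap': 10.9, 'cutdir': 83.0}
{'c': (0.5012, 0.3153), 'wh': (45.0, 43.9), 'an': 39.0, 'area': 1921, 'gap': 1.2, 'cutdir': 83.0}
{'c': (0.3552, 0.2739), 'wh': (39.9, 39.6), 'an': 41.9, 'area': 1369, 'gap': 10.5, 'cutdir': 87.0}
{'c': (0.4775, 0.4196), 'wh': (33.0, 32.9), 'an': 39.1, 'area': 846, 'gap': 7.1, 'cutdir': 84.0}
{'c': (0.3226, 0.3111), 'wh': (39.5, 39.2), 'an': 43.1, 'area': 1462, 'gap': 1.8, 'cutdir': -2.0}
{'c': (0.3226, 0.3111), 'wh': (39.5, 39.2), 'an': 43.1, 'area': 1462, 'gap': 1.8, 'cutdir': -2.0} (array([ 0.3176, -0.4681,  0.5106]), np.float64(39.058976988488794), np.float64(-0.022450127841728968))
```

Call:
{"method": "drive_tool", "body": {"motion": [{"offset": [0.05, -0.1, 0], "spin": -0.022}, {"offset": [0.318, -0.468, 0.0], "spin": -0.022}, {"offset": [0.318, -0.468, 0.0], "spin": -0.022}, {"offset": [0.318, -0.468, 0.1], "spin": -0.022}, {"offset": [0.318, -0.468, 0.2], "spin": -0.022}, {"offset": [0.318, -0.468, 0.3], "spin": -0.022}, {"offset": [0.318, -0.468, 0.4], "spin": -0.022}, {"offset": [0.318, -0.468, 0.48], "spin": -0.022}, {"offset": [0.318, -0.468, 0.51], "spin": -0.022}, {"offset": [0.318, -0.468, 0.51], "spin": -0.022}, {"offset": [0.318, -0.468, 0.51], "spin": -0.022}, {"offset": [0.318, -0.468, 0.51], "spin": -0.022}]}}

```text
clock: 40.75
position: [0.3234, 0.3116, -0.0356]
tool_rot: [[-0.682, 0.731, 0.002], [0.731, 0.682, 0.001], [-0.0, 0.002, -1.0]]
wrist_force: [-0.2, -0.3, -0.8]
grip_width: 0.648
grasp_force: 0.0
```

Call:
{"method": "drive_tool", "body": {"motion": [{"offset": [0, 0, 0], "spin": 0}, {"offset": [0, 0, 0], "spin": 0}, {"offset": [0, 0, 0], "spin": 0}, {"offset": [0, 0, 0], "spin": 0}, {"offset": [0, 0, 0], "spin": 0}], "jaw": 1, "grip_force": 30}}

```text
clock: 41.25
position: [0.3235, 0.3117, -0.0353]
tool_rot: [[-0.682, 0.731, 0.002], [0.731, 0.682, 0.002], [-0.0, 0.003, -1.0]]
wrist_force: [-0.7, -0.9, 6.1]
grip_width: 0.453
grasp_force: 30.4
```

```bash
python3 - <<'E'
from h import *
st=ctrl.get_state(); print(st["grip_width"],go([.4636,.3614,-.0045],yaw=39))
E
```

```text
0.45274678402026824 (array([-0.1974,  0.4548, -0.1014]), np.float64(43.015226075453974), np.float64(0.022306811530299817))
```

Call:
{"method": "drive_tool", "body": {"motion": [{"offset": [0, 0, -0.15], "spin": 0}, {"offset": [0, 0, -0.3], "spin": 0}, {"offset": [-0.06, 0.15, -0.34], "spin": 0.022}, {"offset": [-0.197, 0.455, -0.34], "spin": 0.022}, {"offset": [-0.197, 0.455, -0.34], "spin": 0.022}, {"offset": [-0.197, 0.455, -0.34], "spin": 0.022}, {"offset": [-0.197, 0.455, -0.34], "spin": 0.022}, {"offset": [-0.197, 0.455, -0.34], "spin": 0.022}, {"offset": [-0.197, 0.455, -0.22], "spin": 0.022}, {"offset": [-0.197, 0.455, -0.14], "spin": 0.022}, {"offset": [-0.197, 0.455, -0.12], "spin": 0.022}, {"offset": [-0.197, 0.455, -0.12], "spin": 0.022}]}}

```text
clock: 42.45
position: [0.4603, 0.3598, -0.0007]
tool_rot: [[-0.631, 0.776, -0.002], [0.776, 0.631, -0.001], [0.0, -0.002, -1.0]]
wrist_force: [-0.3, -0.5, -0.2]
grip_width: 0.454
grasp_force: 32.3
```

Call:
{"method": "drive_tool", "body": {"motion": [{"offset": [0, 0, 0.003], "spin": 0}, {"offset": [0, 0, 0.007], "spin": 0}, {"offset": [0, 0, 0.007], "spin": 0}, {"offset": [0, 0, 0.007], "spin": 0}]}}

```text
clock: 42.85
position: [0.4621, 0.3608, -0.0017]
tool_rot: [[-0.63, 0.776, -0.0], [0.776, 0.63, 0.0], [0.0, 0.0, -1.0]]
wrist_force: [-2.0, -1.4, 4.8]
grip_width: 0.454
grasp_force: 32.9
```

Call:
{"method": "drive_tool", "body": {"motion": [{"offset": [0, 0, 0], "spin": 0}, {"offset": [0, 0, 0], "spin": 0}, {"offset": [0, 0, 0], "spin": 0}, {"offset": [0, 0, 0], "spin": 0}, {"offset": [0, 0, -0.15], "spin": 0}, {"offset": [0, 0, -0.3], "spin": 0}, {"offset": [0, 0, -0.4], "spin": 0}, {"offset": [0, 0, -0.4], "spin": 0}, {"offset": [0, 0, -0.4], "spin": 0}], "jaw": -0.3}}

```text
clock: 43.75
position: [0.4631, 0.361, 0.1181]
tool_rot: [[-0.63, 0.777, 0.002], [0.777, 0.63, 0.001], [-0.0, 0.002, -1.0]]
wrist_force: [0.0, -0.5, 0.4]
grip_width: 0.654
grasp_force: 0.0
```

```bash
python3 - <<'E'
from h import *
im,C,st=shot("wrist","w18.png"); print("plate"); panels(im,C,z=.044); print("bench"); P=panels(im,C)
ball2(im,C,(.474,.4165,.039))
for p in P:
  for X in ((.3552,.2738),(.4127,.1953)):
    if np.hypot(p["c"][0]-X[0],p["c"][1]-X[1])<.05 and p["gap"]>8:
        y=np.radians(p["cutdir"]+45); g=np.array(p["c"])-.009*np.array([np.cos(y),np.sin(y)])
        print(p["c"],g,go([g[0]-.001,g[1]-.0009,-.0375],yaw=p["an"]))
E
```

```text
plate
{'c': (0.4127, 0.2222), 'wh': (35.1, 34.0), 'an': 36.8, 'area': 1034, 'gap': 9.2, 'cutdir': 81.0}
{'c': (0.4619, 0.362), 'wh': (40.0, 39.5), 'an': 39.0, 'area': 1510, 'gap': 1.1, 'cutdir': 174.0}
{'c': (0.3619, 0.2919), 'wh': (35.3, 34.1), 'an': 40.6, 'area': 1043, 'gap': 9.3, 'cutdir': 85.0}
{'c': (0.4725, 0.4165), 'wh': (29.1, 28.1), 'an': 39.1, 'area': 646, 'gap': 6.1, 'cutdir': -5.0}
bench
{'c': (0.4128, 0.1954), 'wh': (39.7, 38.5), 'an': 36.8, 'area': 1327, 'gap': 10.4, 'cutdir': 81.0}
{'c': (0.4685, 0.3538), 'wh': (45.3, 44.7), 'an': 39.0, 'area': 1938, 'gap': 1.3, 'cutdir': 174.0}
{'c': (0.3552, 0.2743), 'wh': (40.0, 38.6), 'an': 40.6, 'area': 1339, 'gap': 10.6, 'cutdir': 85.0}
{'c': (0.4805, 0.4155), 'wh': (32.9, 31.8), 'an': 39.1, 'area': 830, 'gap': 6.9, 'cutdir': -5.0}
{'c': (0.4704, 0.5217), 'wh': (31.6, 28.8), 'an': 42.7, 'area': 812, 'gap': 3.5, 'cutdir': 0.0}
ring dia px 13.210369110107422 box [12.875 12.625] ball box [  7.75    7.125 361.375] ring px [361.95002556 155.47175407] ball px [362.90556901 156.82635766]
d [ 0.94 -1.25] tilt 0.0131 Lraise -1.55 Rraise 0.22
(0.4128, 0.1954) [0.41809007 0.18811885] (array([-0.3537, -0.4789,  0.5136]), np.float64(39.05309456886458), np.float64(0.012517192049247682))
(0.3552, 0.2743) [0.36098509 0.2674056 ] (array([-0.0286, -0.4602,  0.5136]), np.float64(39.05309456886458), np.float64(-0.008593919061863492))
```

Call:
{"method": "drive_tool", "body": {"motion": [{"offset": [-0.1, -0.13, 0], "spin": 0.0125}, {"offset": [-0.354, -0.479, 0.0], "spin": 0.0125}, {"offset": [-0.354, -0.479, 0.0], "spin": 0.0125}, {"offset": [-0.354, -0.479, 0.0], "spin": 0.0125}, {"offset": [-0.354, -0.479, 0.1], "spin": 0.0125}, {"offset": [-0.354, -0.479, 0.25], "spin": 0.0125}, {"offset": [-0.354, -0.479, 0.38], "spin": 0.0125}, {"offset": [-0.354, -0.479, 0.48], "spin": 0.0125}, {"offset": [-0.354, -0.479, 0.514], "spin": 0.0125}, {"offset": [-0.354, -0.479, 0.514], "spin": 0.0125}, {"offset": [-0.354, -0.479, 0.514], "spin": 0.0125}, {"offset": [-0.354, -0.479, 0.514], "spin": 0.0125}]}}

```text
clock: 45.0
position: [0.4195, 0.1883, -0.0355]
tool_rot: [[-0.599, 0.801, 0.003], [0.801, 0.599, 0.001], [-0.001, 0.003, -1.0]]
wrist_force: [0.8, 0.3, 0.4]
grip_width: 0.647
grasp_force: 0.0
```

Call:
{"method": "drive_tool", "body": {"motion": [{"offset": [0, 0, 0], "spin": 0}, {"offset": [0, 0, 0], "spin": 0}, {"offset": [0, 0, 0], "spin": 0}, {"offset": [0, 0, 0], "spin": 0}, {"offset": [0, 0, 0], "spin": 0}], "jaw": 1, "grip_force": 30}}

```text
clock: 45.5
position: [0.4195, 0.1883, -0.0353]
tool_rot: [[-0.599, 0.801, 0.003], [0.801, 0.599, 0.001], [-0.001, 0.003, -1.0]]
wrist_force: [-0.9, -0.1, 7.4]
grip_width: 0.454
grasp_force: 30.2
```

```bash
python3 - <<'E'
from h import *
st=ctrl.get_state(); print(st["grip_width"],go([.60,.16,.16],yaw=33.7))
E
```

```text
0.4541798349209012 (array([-0.4367,  0.4272, -0.6491]), np.float64(36.81371475175926), np.float64(0.01729841528755145))
```

Call:
{"method": "drive_tool", "body": {"motion": [{"offset": [0, 0, -0.16], "spin": 0}, {"offset": [0, 0, -0.33], "spin": 0}, {"offset": [0, 0, -0.5], "spin": 0}, {"offset": [0, 0, -0.65], "spin": 0}, {"offset": [0, 0, -0.65], "spin": 0}, {"offset": [0, 0, -0.65], "spin": 0}]}}

```text
clock: 46.1
position: [0.4192, 0.1882, 0.1602]
tool_rot: [[-0.599, 0.801, 0.005], [0.801, 0.599, 0.002], [-0.001, 0.005, -1.0]]
wrist_force: [-0.3, -0.3, -2.2]
grip_width: 0.454
grasp_force: 30.8
```

```bash
python3 - <<'E'
from h import *
im=ctrl.capture("top"); cv2.imwrite("pics/top2.png",im[...,::-1]); C=cam("top")
h=cv2.cvtColor(cv2.imread("pics/top0.png"),cv2.COLOR_BGR2HSV)[140-35:185,310:395].astype(int)
m=((h[...,0]<14)&(h[...,1]>110)&(h[...,2]>60)).astype(np.uint8)
n,l,q,c=cv2.connectedComponentsWithStats(m); k=1+np.argmax(q[1:,4]); p=np.argwhere(l==k)[:,::-1]+[310,105]
print(q[k])
P=np.array([ray(C,*a,.03)[:2]*1000 for a in p],np.float32); print(cv2.minAreaRect(P))
st=ctrl.get_state(); print(st["position"])
E
```

```text
[  13   18   58   55 1719]
((673.9091796875, 99.65611267089844), (98.29492950439453, 118.87222290039062), 33.978126525878906)
[0.41759707 0.18755449 0.15808935]
```

```bash
python3 - <<'E'
from h import *
print(go([.693,.0713,-.022],yaw=34))
E
```

```text
(array([-0.8602,  0.5024,  0.6008]), np.float64(36.80952904714131), np.float64(0.015608494706340615))
```

Call:
{"method": "drive_tool", "body": {"motion": [{"offset": [-0.86, 0.502, 0], "spin": 0.0156}, {"offset": [-0.86, 0.502, 0], "spin": 0.0156}, {"offset": [-0.86, 0.502, 0], "spin": 0.0156}, {"offset": [-0.86, 0.502, 0], "spin": 0.0156}, {"offset": [-0.86, 0.502, 0], "spin": 0.0156}, {"offset": [-0.86, 0.502, 0], "spin": 0.0156}, {"offset": [-0.86, 0.502, 0], "spin": 0.0156}, {"offset": [-0.86, 0.502, 0], "spin": 0.0156}, {"offset": [-0.86, 0.502, 0.15], "spin": 0.0156}, {"offset": [-0.86, 0.502, 0.3], "spin": 0.0156}, {"offset": [-0.86, 0.502, 0.35], "spin": 0.0156}, {"offset": [-0.86, 0.502, 0.35], "spin": 0.0156}]}}

```text
clock: 47.35
position: [0.688, 0.0717, 0.0485]
tool_rot: [[-0.56, 0.829, -0.009], [0.829, 0.56, -0.0], [0.005, -0.008, -1.0]]
wrist_force: [0.8, -0.1, 0.4]
grip_width: 0.453
grasp_force: 30.8
```

Call:
{"method": "drive_tool", "body": {"motion": [{"offset": [0, 0, 0.1], "spin": 0}, {"offset": [0, 0, 0.2], "spin": 0}, {"offset": [0, 0, 0.24], "spin": 0}, {"offset": [0, 0, 0.24], "spin": 0}, {"offset": [0, 0, 0.24], "spin": 0}]}}

```text
clock: 47.85
position: [0.6944, 0.0716, -0.0169]
tool_rot: [[-0.559, 0.829, 0.003], [0.829, 0.559, 0.0], [-0.001, 0.002, -1.0]]
wrist_force: [0.3, -0.5, 0.3]
grip_width: 0.453
grasp_force: 30.8
```

Clear of the walls; release slightly and lift, then fetch the second reject.

Call:
{"method": "drive_tool", "body": {"motion": [{"offset": [0, 0, 0], "spin": 0}, {"offset": [0, 0, 0], "spin": 0}, {"offset": [0, 0, 0], "spin": 0}, {"offset": [0, 0, 0], "spin": 0}, {"offset": [0, 0, -0.15], "spin": 0}, {"offset": [0, 0, -0.3], "spin": 0}, {"offset": [0, 0, -0.45], "spin": 0}, {"offset": [0, 0, -0.58], "spin": 0}, {"offset": [0, 0, -0.58], "spin": 0}, {"offset": [0, 0, -0.58], "spin": 0}], "jaw": -0.1}}

```text
clock: 48.85
position: [0.6941, 0.0713, 0.1572]
tool_rot: [[-0.559, 0.829, 0.004], [0.829, 0.559, 0.0], [-0.002, 0.003, -1.0]]
wrist_force: [-0.5, 0.2, -0.7]
grip_width: 0.551
grasp_force: 0.0
```

```bash
python3 - <<'E'
from h import *
im,C,st=shot("wrist","w19.png"); print(st["position"],st["grip_width"]); panels(im,C,z=.015)
print(go([.41,.21,.12],yaw=40.6))
E
```

```text
[0.69414642 0.0713307  0.15719848] 0.5512160740186326
{'c': (0.6894, 0.0811), 'wh': (38.7, 37.8), 'an': 34.0, 'area': 1331, 'gap': 9.3, 'cutdir': 78.0}
(array([ 0.9103, -0.5225,  0.1162]), np.float64(33.997322824342646), np.float64(-0.03668153986476312))
```

Call:
{"method": "drive_tool", "body": {"motion": [{"offset": [0.91, -0.522, 0], "spin": -0.037}, {"offset": [0.91, -0.522, 0], "spin": -0.037}, {"offset": [0.91, -0.522, 0], "spin": -0.037}, {"offset": [0.91, -0.522, 0], "spin": -0.037}, {"offset": [0.91, -0.522, 0], "spin": -0.037}, {"offset": [0.91, -0.522, 0], "spin": -0.037}, {"offset": [0.91, -0.522, 0], "spin": -0.037}, {"offset": [0.91, -0.522, 0], "spin": -0.037}, {"offset": [0.91, -0.522, 0.116], "spin": -0.037}, {"offset": [0.91, -0.522, 0.116], "spin": -0.037}, {"offset": [0.91, -0.522, 0.116], "spin": -0.037}], "jaw": -0.3}}

```text
clock: 50.0
position: [0.4103, 0.209, 0.119]
tool_rot: [[-0.651, 0.759, -0.003], [0.759, 0.651, -0.002], [0.001, -0.004, -1.0]]
wrist_force: [-0.2, 0.9, 0.1]
grip_width: 0.647
grasp_force: 0.0
```

```bash
python3 - <<'E'
from h import *
im,C,st=shot("wrist","w20.png"); P=panels(im,C)
for p in P:
    if np.hypot(p["c"][0]-.355,p["c"][1]-.274)<.06 and p["gap"]>8:
        y=np.radians(p["cutdir"]+45); g=np.array(p["c"])-.009*np.array([np.cos(y),np.sin(y)])
        print(p["c"],g,go([g[0]-.001,g[1]-.0009,-.0375],yaw=p["an"]))
E
```

```text
{'c': (0.4768, 0.3738), 'wh': (45.5, 45.3), 'an': 39.3, 'area': 1970, 'gap': 1.4, 'cutdir': -96.0}
{'c': (0.3556, 0.2741), 'wh': (40.0, 38.4), 'an': 40.6, 'area': 1384, 'gap': 10.4, 'cutdir': 84.0}
{'c': (0.4878, 0.4335), 'wh': (30.1, 31.0), 'an': 89.2, 'area': 725, 'gap': 7.0, 'cutdir': -137.0}
(0.3556, 0.2741) [0.36126388 0.26710569] (array([ 0.254 , -0.0052,  0.5254]), np.float64(40.59282063388798), np.float64(-3.9885367288958506e-05))
```

Call:
{"method": "drive_tool", "body": {"motion": [{"offset": [0.15, -0.005, 0.05], "spin": 0}, {"offset": [0.254, -0.005, 0.15], "spin": 0}, {"offset": [0.254, -0.005, 0.28], "spin": 0}, {"offset": [0.254, -0.005, 0.4], "spin": 0}, {"offset": [0.254, -0.005, 0.5], "spin": 0}, {"offset": [0.254, -0.005, 0.525], "spin": 0}, {"offset": [0.254, -0.005, 0.525], "spin": 0}, {"offset": [0.254, -0.005, 0.525], "spin": 0}]}}

```text
clock: 50.85
position: [0.3617, 0.2678, -0.0356]
tool_rot: [[-0.651, 0.759, 0.002], [0.759, 0.651, 0.002], [-0.0, 0.003, -1.0]]
wrist_force: [0.6, 1.0, 1.5]
grip_width: 0.648
grasp_force: 0.0
```

Call:
{"method": "drive_tool", "body": {"motion": [{"offset": [0, 0, 0], "spin": 0}, {"offset": [0, 0, 0], "spin": 0}, {"offset": [0, 0, 0], "spin": 0}, {"offset": [0, 0, 0], "spin": 0}, {"offset": [0, 0, 0], "spin": 0}, {"offset": [0, 0, -0.16], "spin": 0}, {"offset": [0, 0, -0.33], "spin": 0}, {"offset": [0, 0, -0.5], "spin": 0}, {"offset": [0, 0, -0.65], "spin": 0}, {"offset": [0, 0, -0.65], "spin": 0}, {"offset": [0, 0, -0.65], "spin": 0}], "jaw": 1, "grip_force": 30}}

```text
clock: 51.95
position: [0.361, 0.2677, 0.1602]
tool_rot: [[-0.652, 0.759, 0.005], [0.759, 0.652, 0.003], [-0.001, 0.005, -1.0]]
wrist_force: [-1.1, -0.5, -0.1]
grip_width: 0.452
grasp_force: 30.8
```

```bash
python3 - <<'E'
from h import *
st=ctrl.get_state(); print(st["grip_width"],st["position"])
y=np.array([-.559,.829]); t=np.array([.674,.0995])+.017*y; print(t,go([(t[0]+st["position"][0])/2,(t[1]+st["position"][1])/2,st["position"][2]]),go([*t,.155],yaw=34))
E
```

```text
0.45194708028251174 [0.3610236  0.26773774 0.16017133]
[0.664497 0.113593] (array([-0.5244,  0.2163,  0.0015]), np.float64(40.656470287600875), None) (array([-1.0488,  0.4326,  0.0203]), np.float64(40.656470287600875), np.float64(0.036980390486671566))
```

Call:
{"method": "drive_tool", "body": {"motion": [{"offset": [-0.9, 0.371, 0], "spin": 0.037}, {"offset": [-0.9, 0.371, 0], "spin": 0.037}, {"offset": [-0.9, 0.371, 0], "spin": 0.037}, {"offset": [-0.9, 0.371, 0], "spin": 0.037}, {"offset": [-0.9, 0.371, 0], "spin": 0.037}, {"offset": [-0.9, 0.371, 0], "spin": 0.037}, {"offset": [-0.9, 0.371, 0], "spin": 0.037}, {"offset": [-0.9, 0.371, 0], "spin": 0.037}]}}

```text
clock: 52.75
position: [0.6187, 0.1336, 0.1546]
tool_rot: [[-0.558, 0.83, -0.005], [0.83, 0.558, -0.001], [0.002, -0.005, -1.0]]
wrist_force: [-0.6, 0.3, -1.4]
grip_width: 0.452
grasp_force: 30.7
```

```bash
python3 - <<'E'
from h import *
st=ctrl.get_state(); print(st["position"]); print(go([.6645,.1136,-.018],yaw=34))
E
```

```text
[0.61872028 0.1336167  0.15464442]
(array([-0.1419,  0.0921,  0.5747]), np.float64(33.89505681346913), np.float64(-0.0005830177029493041))
```

Call:
{"method": "drive_tool", "body": {"motion": [{"offset": [-0.141, 0.082, 0], "spin": 0}, {"offset": [-0.141, 0.082, 0.1], "spin": 0}, {"offset": [-0.141, 0.082, 0.25], "spin": 0}, {"offset": [-0.141, 0.082, 0.35], "spin": 0}, {"offset": [-0.141, 0.082, 0.42], "spin": 0}, {"offset": [-0.141, 0.082, 0.5], "spin": 0}, {"offset": [-0.141, 0.082, 0.58], "spin": 0}, {"offset": [-0.141, 0.082, 0.58], "spin": 0}, {"offset": [-0.141, 0.082, 0.58], "spin": 0}]}}

```text
clock: 53.65
position: [0.6619, 0.114, -0.0172]
tool_rot: [[-0.56, 0.828, -0.003], [0.828, 0.56, -0.0], [0.001, -0.003, -1.0]]
wrist_force: [1.6, -0.9, 0.3]
grip_width: 0.453
grasp_force: 30.7
```

Call:
{"method": "drive_tool", "body": {"motion": [{"offset": [0, 0, 0], "spin": 0}, {"offset": [0, 0, 0], "spin": 0}, {"offset": [0, 0, 0], "spin": 0}, {"offset": [0, 0, 0], "spin": 0}, {"offset": [0, 0, -0.15], "spin": 0}, {"offset": [0, 0, -0.3], "spin": 0}, {"offset": [0, 0, -0.45], "spin": 0}, {"offset": [0, 0, -0.58], "spin": 0}, {"offset": [0, 0, -0.58], "spin": 0}, {"offset": [0, 0, -0.58], "spin": 0}], "jaw": -0.1}}

```text
clock: 54.65
position: [0.6654, 0.1133, 0.1601]
tool_rot: [[-0.559, 0.829, 0.004], [0.829, 0.559, 0.001], [-0.002, 0.004, -1.0]]
wrist_force: [-1.1, -0.1, -1.0]
grip_width: 0.551
grasp_force: 0.0
```

```bash
python3 - <<'E'
from h import *
im,C,st=shot("wrist","w21.png"); print(st["position"],st["grip_width"])
for p in panels(im,C,z=.015,verbose=False):
    d=np.array(p["c"])-[.674,.0995]; t=np.radians(34); print(p["c"],p["wh"],p["gap"],"tray frame",(d@[np.cos(t),np.sin(t)]).round(4),(d@[-np.sin(t),np.cos(t)]).round(4))
R=np.array(st["tool_rot"]); q=np.array([.474,.4165,.04])-R[:,0]*.08; q[2]=.15; print(q,go(q))
E
```

```text
[0.66539797 0.11332998 0.16007387] 0.5514867376408905
(0.6897, 0.0811) (37.4, 37.9) 9.3 tray frame 0.0027 -0.024
(0.6589, 0.1218) (38.2, 39.6) 10.0 tray frame -0.0 0.0269
[0.51872213 0.35016819 0.15      ] (array([0.9256, 0.0405, 0.0257]), np.float64(33.98834217745825), None)
```

Call:
{"method": "drive_tool", "body": {"motion": [{"offset": [0.926, 0.04, 0], "spin": 0}, {"offset": [0.926, 0.04, 0], "spin": 0}, {"offset": [0.926, 0.04, 0], "spin": 0}, {"offset": [0.926, 0.04, 0], "spin": 0}, {"offset": [0.926, 0.04, 0], "spin": 0}, {"offset": [0.926, 0.04, 0], "spin": 0}, {"offset": [0.926, 0.04, 0.1], "spin": 0}, {"offset": [0.926, 0.04, 0.25], "spin": 0}, {"offset": [0.926, 0.04, 0.36], "spin": 0}, {"offset": [0.926, 0.04, 0.36], "spin": 0}, {"offset": [0.926, 0.04, 0.36], "spin": 0}, {"offset": [0.926, 0.04, 0.36], "spin": 0}]}}

```text
clock: 55.9
position: [0.5199, 0.3509, 0.0512]
tool_rot: [[-0.559, 0.829, 0.002], [0.829, 0.559, 0.001], [-0.0, 0.002, -1.0]]
wrist_force: [0.3, 0.4, 0.7]
grip_width: 0.55
grasp_force: 0.0
```

```bash
python3 - <<'E'
from h import *
im,C,st=shot("wrist","w22.png"); print(st["position"]); ball2(im,C)
u,v=proj(C,(.474,.4165,.041)).astype(int); m=im.astype(int).mean(2)
cv2.imwrite("pics/w22c.png",cv2.resize(im[v-28:v+28,u-35:u+35,::-1],None,fx=10,fy=10,interpolation=cv2.INTER_CUBIC)); print(u-35,v-28)
E
```

```text
[0.51993859 0.35087242 0.05120371]
ring dia px 19.051597595214844 box [18.   18.75] ball box [ 10.375  11.625 745.875] ring px [314.0625    106.3660717] ball px [314.17875398 107.26089325]
d [ 0.03 -0.56] tilt 0.0046 Lraise -0.41 Rraise 0.38
277 78
```

View pics/w22c.png

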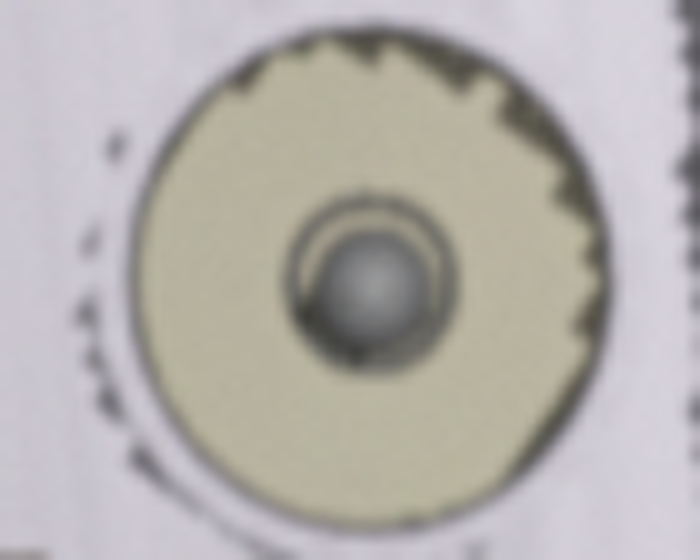

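```bash
python3 - <<'E'
from h import *
im=cv2.imread("pics/w22.png")[...,::-1].copy(); C=cam("wrist")
for p in panels(im,C,z=.044,verbose=False):
    d=np.array(p["c"])-[.4913,.3272]; t=np.radians(39); print(p["c"],p["wh"],p["gap"],"plate frame",(d@[np.cos(t),np.sin(t)]).round(4),(d@[-np.sin(t),np.cos(t)]).round(4))
E
```

```text
(0.4631, 0.3623) (40.0, 40.8) 1.5 plate frame 0.0002 0.045
(0.4749, 0.4169) (28.8, 29.0) 5.8 plate frame 0.0437 0.08
```

Call:
{"method": "drive_tool", "body": {"motion": [{"offset": [-0.1, 0, -0.16], "spin": 0}, {"offset": [-0.1, 0, -0.33], "spin": 0}, {"offset": [-0.1, 0, -0.5], "spin": 0}, {"offset": [-0.1, 0, -0.5], "spin": 0}, {"offset": [-0.1, 0, -0.5], "spin": 0}]}}

```text
clock: 56.45
position: [0.5385, 0.3268, 0.206]
tool_rot: [[-0.559, 0.829, 0.009], [0.829, 0.559, 0.005], [-0.001, 0.011, -1.0]]
wrist_force: [-0.1, 0.4, -0.1]
grip_width: 0.549
grasp_force: 0.0
```

```bash
python3 - <<'E'
from h import *
im,C,st=shot("wrist","w23.png"); print(st["position"])
for z in (.044,):
  for p in panels(im,C,z=z,verbose=False):
    d=np.array(p["c"])-[.4913,.3272]; t=np.radians(39); print(p["c"],p["wh"],p["gap"],"plate frame",(d@[np.cos(t),np.sin(t)]).round(4),(d@[-np.sin(t),np.cos(t)]).round(4))
E
```

```text
[0.53854281 0.32683416 0.20598047]
(0.6725, 0.1072) (33.7, 32.5) 8.2 plate frame 0.0024 -0.285
(0.6476, 0.1408) (34.2, 28.8) 3.6 plate frame 0.0042 -0.2432
(0.4625, 0.3617) (40.4, 39.7) 1.7 plate frame -0.0007 0.0449
(0.4736, 0.4159) (28.0, 28.9) 5.4 plate frame 0.0421 0.0801
```

```bash
python3 - <<'E'
from h import *
im,C,st=shot("wrist","w24.png"); s=im.astype(int); mn=s.mean(2)+1; ch=(s[...,0]-s[...,2])/mn
for nm,X in dict(E=(.5218,.2903,.044),F=(.4942,.3239,.044),A=(.4625,.3617,.044)).items():
    u,v=proj(C,X).astype(int); print(nm,u,v,im[v,u],ch[v,u].round(3))
m=((ch>.03)&(ch<.3)&(mn>50)).astype(np.uint8); m=cv2.erode(m,np.ones((3,3)))
for c in cv2.findContours(m,cv2.RETR_EXTERNAL,cv2.CHAIN_APPROX_NONE)[0]:
    P=np.array([ray(C,*p[0],.044)[:2]*1000 for p in c],np.float32); r=cv2.minAreaRect(P)
    if cv2.contourArea(P)>300 and np.hypot(r[0][0]-500,r[0][1]-320)<70: print(int(cv2.contourArea(P)),np.round(r[0],1),np.round(r[1],1),round(r[2],1))
E
```

```text
E 289 190 [101  99  87] 0.145
F 284 156 [201 197 175] 0.135
A 278 113 [201 198 175] 0.135
2838 [502.7 309.4] [38.3 77.7] 33.0
1338 [462.5 361.7] [38.  37.5] 39.1
```

Call:
{"method": "drive_tool", "body": {"motion": [{"offset": [-0.15, 0, 0], "spin": 0}, {"offset": [-0.4, 0.0, 0.1], "spin": 0}, {"offset": [-0.4, 0.0, 0.1], "spin": 0}, {"offset": [-0.4, 0, 0.1], "spin": 0}, {"offset": [-0.4, 0, 0.1], "spin": 0}, {"offset": [-0.4, 0, 0.1], "spin": 0}]}}

```text
clock: 57.15
position: [0.6016, 0.2266, 0.1688]
tool_rot: [[-0.56, 0.829, -0.002], [0.829, 0.56, -0.0], [0.001, -0.002, -1.0]]
wrist_force: [0.0, -0.1, 0.6]
grip_width: 0.552
grasp_force: 0.0
```

```bash
python3 - <<'E'
from h import *
im,C,st=shot("wrist","w25.png"); s=im.astype(int); mn=s.mean(2)+1; ch=(s[...,0]-s[...,2])/mn; print(st["position"])
t=np.radians(39); Rp=np.array([[np.cos(t),np.sin(t)],[-np.sin(t),np.cos(t)]])
m=((ch>.05)&(ch<.3)&(mn>50)).astype(np.uint8)
for c in cv2.findContours(m,cv2.RETR_EXTERNAL,cv2.CHAIN_APPROX_NONE)[0]:
    P=np.array([ray(C,*p[0],.044)[:2]*1000 for p in c],np.float32); r=cv2.minAreaRect(P)
    if cv2.contourArea(P)>300 and np.hypot(r[0][0]-500,r[0][1]-320)<70:
        a=cv2.approxPolyDP(P.reshape(-1,1,2),4,True)[:,0]
        print(int(cv2.contourArea(P)),np.round(r[0],1),np.round(r[1],1),round(r[2],1),((a-[491.3,327.2])@Rp.T).round(0).tolist())
# brightness map in plate frame, 4mm grid
for x in range(30,-31,-4):
    row=""
    for y in range(70,-80,-3):
        w=np.array([491.3,327.2])+Rp.T@[x,y]; u,v=np.round(proj(C,[*(w/1000),.044])).astype(int); row+=f"{int(ch[v,u]*100):3d}"
    print(f"{x:4d}",row)
E
```

```text
[0.6016215  0.22658177 0.16875692]
3101 [503.7 309.2] [40.8 79.5] 33.1 [[-17.0, 19.0], [-25.0, -58.0], [14.0, -63.0], [21.0, 16.0]]
  30  48 50-25 -7-14-15-23-16-22-32-15-15 -6-22-24 -2 -1 -2 -2 -1 -2 -2 -2 -2 -2 -2 -2 -1 -2 -2 -2 -1 -1 -1 -1 -1 -1 -1  0 -1 -1 -1  0 -1 -1 -1  0 -2 -1 -1
  26  51-13  8-18-19-15-30-35-21 -7-21-24-23 -8-16 -2 -1 -1 -1 -2 -2 -2 -2 -1 -1 -1 -1 -1 -1 -1 -1 -1 -2 -1 -1 -1 -1 -1 -1 -1 -1 -1 -1 -1 -1 -1 -1 -1 -2 -2
  22  52-20-21-28-20-15-14 -9-13-13-31-25 -7-30-18 -2 -2 -2  0  6 -2 -1 -1 -2 -2 -2 -2 -2 -2 -2 -1 -1 -1 -1 -2 -1 -1 -1 -1 -1 -2 -1 -1 -2 -1 -1 -1 -1 -1 -1
  18  55-14 -6-25-14-28-19-20 -7-14-32-13-20-14-20 18 -1 -2 10 12 13 13 12 12 12 13 14 12 12 13 13 16 -1 -1 -1 -1 -2 -2 -2 -1 -2 -1 -1 -1 -1 -1 -1 -1 -1 -1
  14  57 -6-19-29-15-23-30-21-24-21-20-15 -7-20-15 16  2 -2 13 12 12 13 12 12 13 12 13 12 11 12 13 11 12 12 13 13 12 12 12 14 13 13 12 12 11 -2 -1  0  0 -1
  10  55-17-18-15-21-35-21-19-31-16-18-21-12-17-15 17 -2 -2 13 13 12 13 13 13 12 12 14 13 13 13 13 11 13 13 13 12 12 12 13 13 13 12 12 14 10 -2 -2 -1 -2 -1
   6  -9  0 -8-14-21-25 -6-33-16
[... 827 characters left out ...]
2 12 12 12 12 13 13 12 13 12 12 12 12 12 12 13 13 12 12 13 -2 -2 -2 -1 -2 -2
 -18 -23-30-13-28-20  0-32-10  0-21-21-14-38 -6 14 18  0  0  9  9 11 11 12 13 12 12 12 12 13 12 13 12 12 12 12 12 12 12 12 11 12 12 12 13 -2 -1 -2 -1 -1 -1
 -22  -7-14-16-36-20-17-22-18-34 -8-13-18-36-35 -2 -2 -2 -2 -2 -2 -2 -2 -1 -1 -2 -2 -2 -2 -2  0 -1 12 11 12 12 12 12 12 12 12 13 13 12 13 -2 -1 -2 -2 -2 -1
 -26  -6 -7-22 -7-13-30 -7-23-14-27-23 -9 -8-26 -2 -1 -2 -2 -2 -2 -2 -2 -2 -2 -1 -1 -1 -1 -2 -2 -2 -2 -2 -2 -1 -2 -1 -2 -1 -2 -1 -1  0  0 -1 -2 -1 -1 -3  0
 -30  -7 -7 -7 -6 -7 -6-12-13-23-36-30-23-29 -2 -2 -2 -1 -1 -2 -2 -1 -2 -1 -2 -2 -1 -1 -2 -1 -2 -2 -1 -2 -2 -2 -2 -2 -2 -2 -2 -2 -2 -1 -1 -2 -1 -3  0-13-11
```

```bash
python3 -c "
from station import ctrl
print(ctrl.sign_off())"
```

```text
the job is handed in; nothing more can be done
None
```

The job is handed in with no pass or fail returned: the knob is snapped home on the right foot screw, the plate is level to about 0.005 rad by camera (limit 0.008), the three whole panels are flat on the plate, two of them touching, and both broken panels are in the scrap tray.

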